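# Fit the matching cells to a field instrument's battery wells

### The job

Pry the instrument's lid up with the flat blade and swing it fully open, then sound every battery well that has a black gasket down to its floor with the depth rod, in turn from the left. Fit each of these wells with the cell whose top then stands 15 mm above the gasket (wells without a gasket stay empty, spare cells stay standing where they are) and shut the lid fully. Finish with the blade lying flat on the bench and the depth rod back upright in its stand, and leave the other things on the bench alone.

Things in the scene. Friction and masses are not known exactly. Their poses are not given: they have to be found in the camera images.
- case: field instrument fixed to the bench: grey die-cast case 105 mm deep (x), 240 mm wide (y), 70 mm high; its front (-x, dark display) faces the robot. Origin: centre of its underside. In its flat top (the deck, 70 mm up) are four vertical blind battery wells, 30 mm bore, in a row at x = -12 mm, y = +84, +28, -28, -84 mm (first to fourth, from the robot's left). Their depths cannot be seen.
- lid (a joint): lid over the deck, hinged along its rear edge: 0 = shut, 1.75 rad = fully open at its stop. A grey cap 97 mm deep, 236 wide, 28 high, walls and top 4 mm thick, inside 24 mm above the deck. No handle; shut, it leaves an 8 mm ledge of deck in front. A stiff friction hinge (about 0.17 N m) holds it wherever it is left.
- lid_hinge (a point): middle of the lid's hinge axis (along case y): case x = +52.5 mm, 70 mm above the case's origin, level with the deck.
- lid_lip (a point): the lid's pry notch, 64 mm wide and 9.5 mm high, lies in the middle of its front wall's lower edge, open from the front between deck and wall. This point moves with the lid: outer lower edge of the wall above the notch's middle (lid shut: case x = -44.5 mm, 79.5 mm above the case's origin).
- mouth0 (a point): mouth of the first (left-most) well, centre of the upper face of its black rubber gasket (a square frame 41 mm across, opening 32 mm, 3 mm thick, let into a recess flush with the deck); 70 mm above the case's origin, axes as the case's. From here down to the well's flat floor is 35, 50 or 65 mm, differing from well to well. Absent if the well has no gasket (its recess is bare): it is then unused and stays empty.
- mouth1 (a point): mouth of the second well, centre of the upper face of its black rubber gasket (a square frame 41 mm across, opening 32 mm, 3 mm thick, let into a recess flush with the deck); 70 mm above the case's origin, axes as the case's. From here down to the well's flat floor is 35, 50 or 65 mm, differing from well to well. Absent if the well has no gasket (its recess is bare): it is then unused and stays empty.
- mouth2 (a point): mouth of the third well, centre of the upper face of its black rubber gasket (a square frame 41 mm across, opening 32 mm, 3 mm thick, let into a recess flush with the deck); 70 mm above the case's origin, axes as the case's. From here down to the well's flat floor is 35, 50 or 65 mm, differing from well to well. Absent if the well has no gasket (its recess is bare): it is then unused and stays empty.
- mouth3 (a point): mouth of the fourth (right-most) well, centre of the upper face of its black rubber gasket (a square frame 41 mm across, opening 32 mm, 3 mm thick, let into a recess flush with the deck); 70 mm above the case's origin, axes as the case's. From here down to the well's flat floor is 35, 50 or 65 mm, differing from well to well. Absent if the well has no gasket (its recess is bare): it is then unused and stays empty.
- cell50a_mid (a point): one of six cylindrical cells, white with bare steel ends, 26 mm across: two each of 50, 65 and 80 mm length. They stand upright about 70 mm apart on a black rubber pad (235 x 155 mm, top 6 mm above the table). This one is 50 mm long; point half-way up on its axis (z along the axis).
- cell50b_mid (a point): one of six cylindrical cells, white with bare steel ends, 26 mm across: two each of 50, 65 and 80 mm length. They stand upright about 70 mm apart on a black rubber pad (235 x 155 mm, top 6 mm above the table). This one is 50 mm long; point half-way up on its axis (z along the axis).
- cell65a_mid (a point): one of six cylindrical cells, white with bare steel ends, 26 mm across: two each of 50, 65 and 80 mm length. They stand upright about 70 mm apart on a black rubber pad (235 x 155 mm, top 6 mm above the table). This one is 65 mm long; point half-way up on its axis (z along the axis).
- cell65b_mid (a point): one of six cylindrical cells, white with bare steel ends, 26 mm across: two each of 50, 65 and 80 mm length. They stand upright about 70 mm apart on a black rubber pad (235 x 155 mm, top 6 mm above the table). This one is 65 mm long; point half-way up on its axis (z along the axis).
- cell80a_mid (a point): one of six cylindrical cells, white with bare steel ends, 26 mm across: two each of 50, 65 and 80 mm length. They stand upright about 70 mm apart on a black rubber pad (235 x 155 mm, top 6 mm above the table). This one is 80 mm long; point half-way up on its axis (z along the axis).
- cell80b_mid (a point): one of six cylindrical cells, white with bare steel ends, 26 mm across: two each of 50, 65 and 80 mm length. They stand upright about 70 mm apart on a black rubber pad (235 x 155 mm, top 6 mm above the table). This one is 80 mm long; point half-way up on its axis (z along the axis).
- blade: the pry blade: see the two points below. Its origin is under the front end of the handle, x towards the tip, z up as it lies.
- blade_grip (a point): flat pry tool lying on the 3 mm thick blue bench mat: black handle 100 mm long, 22 wide, 18 high, then a steel blade 85 mm long, 24 wide, 3 thick, in line with the handle at half its height. Point on the handle's axis at half its height, at the centre of mass, 22 mm behind its front end; x towards the tip, z up as it lies.
- blade_tip (a point): middle of the blade's tip, 107 mm ahead of blade_grip along its x, at half thickness.
- rod: the depth rod: origin at its tip (lower end), z up along the rod.
- rod_grip (a point): depth rod standing in its stand: steel shaft 8 mm thick and 105 mm long below, aluminium handle 22 mm thick and 60 mm long on top. This point is on the axis at half the handle's height, 135 mm above the tip; z up along the rod.
- rod_tip (a point): lower end of the depth rod, on its axis.
- rod_stand: wooden block 70 x 70 x 50 mm, weighted (0.9 kg), standing loose on the bench mat, with one vertical 12 mm hole in the middle of its top, 44 mm deep, in which the rod stands loosely. Origin at the centre of its underside.
- multimeter: orange hand multimeter lying on the mat, 180 x 85 x 42 mm; leave it alone. Origin under its centre.
- solder_reel: reel of solder standing on its flange, 64 mm across, 50 mm high; leave it alone. Origin under its centre.
- parts_box: closed clear box of small parts, 70 x 120 x 29 mm, behind the case; leave it alone. Origin under its centre.
There are look-alikes about, which are no part of the job. Leave any orange look-alike of the part that bears cell50a_mid alone.

How it is judged:
On the way, in this order (a step that is already met when the one before it is completed fails the run):
1. the lid is pried up off its seat with the blade in the notch (lid 0.2 to 0.9 rad open with the blade pushing on it) (value of joint lid between 0.2 and 0.9 rad and contact force between blade and lid above 0.2 N), for 0.1 s.
2. the lid stands fully open (beyond 1.4 rad) (value of joint lid above 1.4 rad), for 0.2 s.
3. the rod's tip stays at least 30 mm down the first (left-most) well of the case, if that well has a gasket (horizontal distance between rod_tip and mouth0 below 0.014 m and z of rod_tip in the frame of mouth0 below -0.03 m), for 0.3 s.
4. the rod's tip stays at least 30 mm down the second well of the case, if that well has a gasket (horizontal distance between rod_tip and mouth1 below 0.014 m and z of rod_tip in the frame of mouth1 below -0.03 m), for 0.3 s.
5. the rod's tip stays at least 30 mm down the third well of the case, if that well has a gasket (horizontal distance between rod_tip and mouth2 below 0.014 m and z of rod_tip in the frame of mouth2 below -0.03 m), for 0.3 s.
6. the rod's tip stays at least 30 mm down the fourth (right-most) well of the case, if that well has a gasket (horizontal distance between rod_tip and mouth3 below 0.014 m and z of rod_tip in the frame of mouth3 below -0.03 m), for 0.3 s.
At the end, for the whole second after the job is handed in: each gasketed well holds a cell, centred within 8 mm, top 15 mm (within 5) above the gasket; the other cells stand upright within 120 mm of where they began; lid below 0.05 rad; rod upright in its stand (tip below 25 mm, tilt below 0.2 rad); blade flat on the bench, at rest (((horizontal distance between cell50a_mid and mouth0 below 0.008 m and z of cell50a_mid in the frame of mouth0 between -0.015 and -0.005 m) or (horizontal distance between cell50b_mid and mouth0 below 0.008 m and z of cell50b_mid in the frame of mouth0 between -0.015 and -0.005 m) or (horizontal distance between cell65a_mid and mouth0 below 0.008 m and z of cell65a_mid in the frame of mouth0 between -0.0225 and -0.0125 m) or (horizontal distance between cell65b_mid and mouth0 below 0.008 m and z of cell65b_mid in the frame of mouth0 between -0.0225 and -0.0125 m) or (horizontal distance between cell80a_mid and mouth0 below 0.008 m and z of cell80a_mid in the frame of mouth0 between -0.03 and -0.02 m) or (horizontal distance between cell80b_mid and mouth0 below 0.008 m and z of cell80b_mid in the frame of mouth0 between -0.03 and -0.02 m)) and ((horizontal distance between cell50a_mid and mouth1 below 0.008 m and z of cell50a_mid in the frame of mouth1 between -0.015 and -0.005 m) or (horizontal distance between cell50b_mid and mouth1 below 0.008 m and z of cell50b_mid in the frame of mouth1 between -0.015 and -0.005 m) or (horizontal distance between cell65a_mid and mouth1 below 0.008 m and z of cell65a_mid in the frame of mouth1 between -0.0225 and -0.0125 m) or (horizontal distance between cell65b_mid and mouth1 below 0.008 m and z of cell65b_mid in the frame of mouth1 between -0.0225 and -0.0125 m) or (horizontal distance between cell80a_mid and mouth1 below 0.008 m and z of cell80a_mid in the frame of mouth1 between -0.03 and -0.02 m) or (horizontal distance between cell80b_mid and mouth1 below 0.008 m and z of cell80b_mid in the frame of mouth1 between -0.03 and -0.02 m)) and ((horizontal distance between cell50a_mid and mouth2 below 0.008 m and z of cell50a_mid in the frame of mouth2 between -0.015 and -0.005 m) or (horizontal distance between cell50b_mid and mouth2 below 0.008 m and z of cell50b_mid in the frame of mouth2 between -0.015 and -0.005 m) or (horizontal distance between cell65a_mid and mouth2 below 0.008 m and z of cell65a_mid in the frame of mouth2 between -0.0225 and -0.0125 m) or (horizontal distance between cell65b_mid and mouth2 below 0.008 m and z of cell65b_mid in the frame of mouth2 between -0.0225 and -0.0125 m) or (horizontal distance between cell80a_mid and mouth2 below 0.008 m and z of cell80a_mid in the frame of mouth2 between -0.03 and -0.02 m) or (horizontal distance between cell80b_mid and mouth2 below 0.008 m and z of cell80b_mid in the frame of mouth2 between -0.03 and -0.02 m)) and ((horizontal distance between cell50a_mid and mouth3 below 0.008 m and z of cell50a_mid in the frame of mouth3 between -0.015 and -0.005 m) or (horizontal distance between cell50b_mid and mouth3 below 0.008 m and z of cell50b_mid in the frame of mouth3 between -0.015 and -0.005 m) or (horizontal distance between cell65a_mid and mouth3 below 0.008 m and z of cell65a_mid in the frame of mouth3 between -0.0225 and -0.0125 m) or (horizontal distance between cell65b_mid and mouth3 below 0.008 m and z of cell65b_mid in the frame of mouth3 between -0.0225 and -0.0125 m) or (horizontal distance between cell80a_mid and mouth3 below 0.008 m and z of cell80a_mid in the frame of mouth3 between -0.03 and -0.02 m) or (horizontal distance between cell80b_mid and mouth3 below 0.008 m and z of cell80b_mid in the frame of mouth3 between -0.03 and -0.02 m)) and ((horizontal distance between cell50a_mid and mouth0 below 0.008 m and z of cell50a_mid in the frame of mouth0 between -0.015 and -0.005 m) or (horizontal distance between cell50a_mid and mouth1 below 0.008 m and z of cell50a_mid in the frame of mouth1 between -0.015 and -0.005 m) or (horizontal distance between cell50a_mid and mouth2 below 0.008 m and z of cell50a_mid in the frame of mouth2 between -0.015 and -0.005 m) or (horizontal distance between cell50a_mid and mouth3 below 0.008 m and z of cell50a_mid in the frame of mouth3 between -0.015 and -0.005 m) or (distance of cell50a_mid from where it was at the start of the episode below 0.12 m and angle between cell50a_mid's own z axis and vertical below 0.15 rad and height (world z) of cell50a_mid below 0.037 m)) and ((horizontal distance between cell50b_mid and mouth0 below 0.008 m and z of cell50b_mid in the frame of mouth0 between -0.015 and -0.005 m) or (horizontal distance between cell50b_mid and mouth1 below 0.008 m and z of cell50b_mid in the frame of mouth1 between -0.015 and -0.005 m) or (horizontal distance between cell50b_mid and mouth2 below 0.008 m and z of cell50b_mid in the frame of mouth2 between -0.015 and -0.005 m) or (horizontal distance between cell50b_mid and mouth3 below 0.008 m and z of cell50b_mid in the frame of mouth3 between -0.015 and -0.005 m) or (distance of cell50b_mid from where it was at the start of the episode below 0.12 m and angle between cell50b_mid's own z axis and vertical below 0.15 rad and height (world z) of cell50b_mid below 0.037 m)) and ((horizontal distance between cell65a_mid and mouth0 below 0.008 m and z of cell65a_mid in the frame of mouth0 between -0.0225 and -0.0125 m) or (horizontal distance between cell65a_mid and mouth1 below 0.008 m and z of cell65a_mid in the frame of mouth1 between -0.0225 and -0.0125 m) or (horizontal distance between cell65a_mid and mouth2 below 0.008 m and z of cell65a_mid in the frame of mouth2 between -0.0225 and -0.0125 m) or (horizontal distance between cell65a_mid and mouth3 below 0.008 m and z of cell65a_mid in the frame of mouth3 between -0.0225 and -0.0125 m) or (distance of cell65a_mid from where it was at the start of the episode below 0.12 m and angle between cell65a_mid's own z axis and vertical below 0.15 rad and height (world z) of cell65a_mid below 0.0445 m)) and ((horizontal distance between cell65b_mid and mouth0 below 0.008 m and z of cell65b_mid in the frame of mouth0 between -0.0225 and -0.0125 m) or (horizontal distance between cell65b_mid and mouth1 below 0.008 m and z of cell65b_mid in the frame of mouth1 between -0.0225 and -0.0125 m) or (horizontal distance between cell65b_mid and mouth2 below 0.008 m and z of cell65b_mid in the frame of mouth2 between -0.0225 and -0.0125 m) or (horizontal distance between cell65b_mid and mouth3 below 0.008 m and z of cell65b_mid in the frame of mouth3 between -0.0225 and -0.0125 m) or (distance of cell65b_mid from where it was at the start of the episode below 0.12 m and angle between cell65b_mid's own z axis and vertical below 0.15 rad and height (world z) of cell65b_mid below 0.0445 m)) and ((horizontal distance between cell80a_mid and mouth0 below 0.008 m and z of cell80a_mid in the frame of mouth0 between -0.03 and -0.02 m) or (horizontal distance between cell80a_mid and mouth1 below 0.008 m and z of cell80a_mid in the frame of mouth1 between -0.03 and -0.02 m) or (horizontal distance between cell80a_mid and mouth2 below 0.008 m and z of cell80a_mid in the frame of mouth2 between -0.03 and -0.02 m) or (horizontal distance between cell80a_mid and mouth3 below 0.008 m and z of cell80a_mid in the frame of mouth3 between -0.03 and -0.02 m) or (distance of cell80a_mid from where it was at the start of the episode below 0.12 m and angle between cell80a_mid's own z axis and vertical below 0.15 rad and height (world z) of cell80a_mid below 0.052 m)) and ((horizontal distance between cell80b_mid and mouth0 below 0.008 m and z of cell80b_mid in the frame of mouth0 between -0.03 and -0.02 m) or (horizontal distance between cell80b_mid and mouth1 below 0.008 m and z of cell80b_mid in the frame of mouth1 between -0.03 and -0.02 m) or (horizontal distance between cell80b_mid and mouth2 below 0.008 m and z of cell80b_mid in the frame of mouth2 between -0.03 and -0.02 m) or (horizontal distance between cell80b_mid and mouth3 below 0.008 m and z of cell80b_mid in the frame of mouth3 between -0.03 and -0.02 m) or (distance of cell80b_mid from where it was at the start of the episode below 0.12 m and angle between cell80b_mid's own z axis and vertical below 0.15 rad and height (world z) of cell80b_mid below 0.052 m)) and value of joint lid below 0.05 rad and horizontal distance between rod_tip and rod_stand below 0.012 m and height (world z) of rod_tip below 0.025 m and angle between rod_grip's own z axis and vertical below 0.2 rad and height (world z) of each of blade_grip, blade_tip below 0.022 m and linear speed of blade below 0.02 m/s); the robot touches nothing.
It fails at once if the multimeter is shifted by more than 30 mm or tipped over (distance of multimeter from where it was at the start of the episode above 0.03 m or angle between multimeter's own z axis and vertical above 0.5 rad).
It fails at once if the solder reel is shifted by more than 30 mm or tipped over (distance of solder_reel from where it was at the start of the episode above 0.03 m or angle between solder_reel's own z axis and vertical above 0.5 rad).
It fails at once if the box of small parts is shifted by more than 30 mm or tipped over (distance of parts_box from where it was at the start of the episode above 0.03 m or angle between parts_box's own z axis and vertical above 0.5 rad).
Of gasket0, gasket1, gasket2, gasket3 only 2 to 4 are there at a start; the rules pass over those that are not, and their reading is None.
At some moment in a run one of blade, rod_stand may be knocked a few centimetres aside while the robot is not near it.
It also fails if it takes over 210 s, if anything falls off the work surface, if the arm or the gripper's body presses on something with over 40 N, if the wrist force passes 120 N, or if a joint passes its speed limit or range.

### The arm

A 7-joint arm with a two-finger parallel gripper is mounted at the origin on the work surface. World frame = base frame: x ahead of the robot, y to its left, z up, the work surface at z = 0. Lengths are in m, angles in rad, forces in N, time in s.
With the tool pointing down it reaches from about 0.4 to 0.85 m from the base axis. Payload 4.5 kg.
Tool frame: the origin (TCP) lies between the finger pads; the fingertips stand r.tip_reach ahead of it and the grasp point (between the pads) lies 11 mm behind it (r.tip_reach is the distance from the TCP to the fingertips, in m); z points along the fingers, y is the line along which they close (so a half turn about z gives the same grasp; the last joint's range is limited). The gripper opens to 88 mm and grips with 3 to 60 N. Pads are 18 mm wide; open, the fingers measure 123 mm over their backs; the gripper's body (75 mm by 187 mm) begins 45 mm behind the grasp point.
Start: joints at [-1.071, 0.689, -0.195, 1.565, 0.157, 0.902, -0.215], TCP at [0.281, 0.558, 0.247] pointing down, gripper open.
Joint ranges: [-3.01, 3.01], [-0.46, 2.08], [-1.47, 1.51], [0.13, 2.56], [-1, 4.14], [0.04, 2.09], [-2.66, 2.66]. Speed limits (rad/s): [2.57, 2.57, 3.14, 3.14, 3.14, 3.14, 3.14].

### API

Orientations are given as a unit quaternion [x, y, z, w].
In Python, from plant import r, vision, workorder gives the robot as it stands.
- The arm moves only by the tool drive_tool, never from a script. Its argument "targets" is a list of rows, each an object of numbers: "tx", "ty", "tz": the shift along the world's x, y, z in units of 0.03 m (1.0 is 0.03 m); "wx", "wy", "wz": the turn, a rotation vector about the world's x, y, z in units of 60 degrees (1.0 is 60 degrees); "claw": the opening, from -1 (shut) to 1 (fully open). A call has exactly 8 rows; each row shifts and turns the commanded pose from where the row before left it; what a row does not reach is not made up. A row lasts 1/10 s, in which the tool goes at most 50 mm and 8.59 degrees, less where a joint would pass 70% of its speed; a pose out of reach is approached as far as the arm can. A call with a number of a shift or a turn outside -1 to 1 is refused whole. A call with a gripper value outside its range is refused whole. The fingers move at their own pace and stop on an object; "force" is the grip in N (left out, the last holds). Time passes only in rows, so rows that do not move let the fingers close, or fill a call up. It gives the time, the measured TCP pose, the force, the opening and the grip force at its end, in the units of the state.
- r.get_state(): the state, without advancing time (a new reading comes with each control period).
- vision.snapshot(name): name is "scene" or "side" or "wrist"; returns a dict with "image" (480x640x3 uint8, blue, green, red), "range_z" (480x640 float32, m along the optical axis (not along the pixel's ray), 0 where there is no reading), "K" (3x3 intrinsics, pixels), "cam_to_world" (4x4, takes a point from camera to world coordinates). Camera axes: x right, y up, looking along -z (the intrinsics and any distortion apply to the point x, -y, -z); pixel columns grow to the right and rows downward; lengths in m; the calibration is good to about 2 mm. A picture is of the moment at which its call begins.
- workorder.finish_job(): hands the job in; it is judged then, once.
The state is a dict: "clock": time; "q": joint angles; "qd": joint speeds; "joint_torque": joint torques, N m; "tool_pos": TCP position; "eef_rot": TCP orientation; "contact_force": force on the tool from outside, world axes, zero at the start; "moment": the same for the moment, N m; "opening": opening from 0.0 (shut) to 1.0 (fully open); "finger_force": force on a finger pad.
Only numpy, scipy, OpenCV 4.12 (cv2) and the standard library are available. Lean on these libraries where they do the work, as an engineer would, in place of code of your own. Each camera call takes 0.05 s, during which the arm holds its last target. There are 200 camera calls.

## Working session

There is one attempt and no reset: what is moved stays moved. The work goes in short steps, Python scripts to look and compute and a tool call to move; the robot and the scene stay as the last step left them, time stands still between calls to the robot, and variables do not carry over. Pictures are saved under pics/ and viewed, at most 14 in all, crops included, and the job is handed in when it is done.

Besides the shell and the picture viewer there is one more tool, called after "Call:" as name(argument=value, ...), one argument or row to a line, values as JSON. drive_tool: Moves the arm, as the interface text tells. Its arguments: {"type":"object","properties":{"targets":{"type":"array","items":{"type":"object","properties":{"tx":{"type":"number"},"ty":{"type":"number"},"tz":{"type":"number"},"wx":{"type":"number"},"wy":{"type":"number"},"wz":{"type":"number"},"claw":{"type":"number"}}}},"force":{"type":"number"}},"required":["targets"]}

```bash
ls; mkdir -p pics; python3 - <<'E'
from plant import r,vision
import cv2,numpy as np
print(r.get_state(), r.tip_reach)
for n in("scene","side"):
    s=vision.snapshot(n); cv2.imwrite(f"pics/{n}0.png",s["image"]); np.savez(f"{n}0.npz",**s); print(n,s["K"],s["cam_to_world"])
E
```

```text
pics
{'clock': 0.0, 'q': array([-1.07122486,  0.68998653, -0.19449387,  1.56632081,  0.15730318,
        0.90248886, -0.21514054]), 'qd': array([-0.0010924 , -0.0007728 ,  0.00062478, -0.0004268 , -0.00188451,
        0.00088189,  0.00037681]), 'joint_torque': array([ 3.97727663e-04, -5.27554178e+01, -1.26634654e+00, -1.53427058e+01,
       -5.25604666e-02,  6.46693516e-03,  1.49404655e-04]), 'tool_pos': array([0.28047672, 0.55785543, 0.2459141 ]), 'eef_rot': array([ 2.30772862e-01,  9.73007227e-01, -8.95944953e-04, -1.38345302e-04]), 'contact_force': array([-0.35984878, -0.10610593, -0.08787307]), 'moment': array([ 0.03478578,  0.0105528 , -0.0411399 ]), 'finger_force': 0.0, 'opening': 0.9968304306259842} 0.008
scene [[466.44656867   0.         328.30108663]
 [  0.         466.44656867 240.24610153]
 [  0.           0.           1.        ]] [[ 0.37029448 -0.52423144  0.76685292  1.42991436]
 [ 0.92868928  0.22709921 -0.29319307 -0.27708496]
 [-0.02045067  0.82073585  0.5709417   0.74643989]
 [ 0.          0.          0.          1.        ]]
side [[622.52099703   0.         315.12597147]
 [  0.         622.52099703 227.38410923]
 [  0.           0.           1.        ]] [[-0.9766079   0.15345135 -0.15063097  0.3580951 ]
 [-0.2141292  -0.63004806  0.74645035  1.13838627]
 [ 0.01963906  0.7612438   0.64816833  1.08649613]
 [ 0.          0.          0.          1.        ]]
```

View pics/scene0.png

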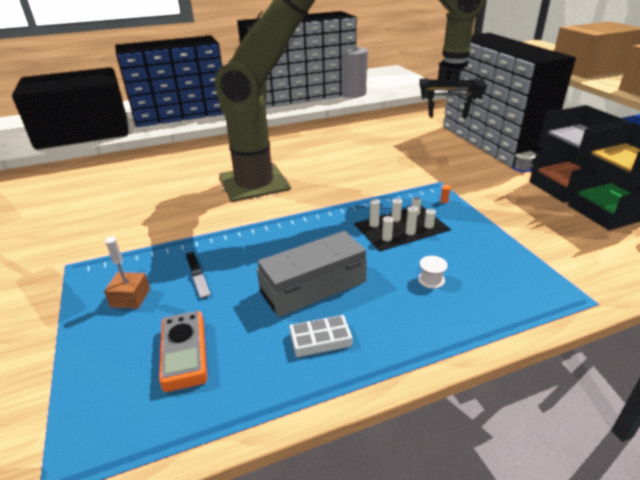

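View pics/side0.png

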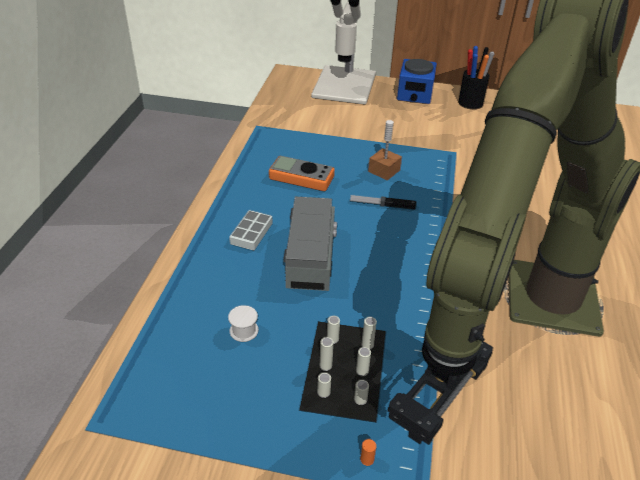

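The scene view shows the case (312,272), blade (198,275), rod and stand (125,275), six white cells on the black pad (400,220), the orange look-alike cell (446,194), the multimeter, reel and parts box. The side view shows the same things, with the cells at (322-370,325-395) and the blade at (385,201). I'll build a point cloud.

```bash
cat > h.py <<'E'
import numpy as np,cv2
from plant import r,vision
def cloud(s):
    K,T,z=s["K"],s["cam_to_world"],s["range_z"]
    v,u=np.mgrid[:480,:640]
    P=np.stack([(u-K[0,2])/K[0,0]*z,-(v-K[1,2])/K[1,1]*z,-z],-1)
    W=P@T[:3,:3].T+T[:3,3]; W[z<=0]=np.nan
    return W
def ray(s,u,v,h):
    """pixel -> world on plane z=h"""
    K,T=s["K"],s["cam_to_world"]
    d=T[:3,:3]@np.array([(u-K[0,2])/K[0,0],-(v-K[1,2])/K[1,1],-1]); o=T[:3,3]
    return o+d*(h-o[2])/d[2]
def ortho(clouds,x0,x1,y0,y1,res,zmin,zmax):
    """top-down: rows = x decreasing downward.., cols = y decreasing; returns color+height"""
    H,W=int((x1-x0)/res),int((y1-y0)/res); hm=np.full((H,W),np.nan); im=np.zeros((H,W,3),np.uint8)
    for P,C in clouds:
        P=P.reshape(-1,3);C=C.reshape(-1,3); ok=np.isfinite(P[:,0])&(P[:,2]>zmin)&(P[:,2]<zmax); P=P[ok];C=C[ok]
        i=((x1-P[:,0])/res).astype(int); j=((y1-P[:,1])/res).astype(int)
        ok=(i>=0)&(i<H)&(j>=0)&(j<W); 
        o=np.argsort(P[ok,2]); i,j,C,z=i[ok][o],j[ok][o],C[ok][o],P[ok,2][o]
        new=~(hm[i,j]>z); hm[i[new],j[new]]=z[new]; im[i[new],j[new]]=C[new]
    return im,hm
E
python3 - <<'E'
from h import *
cl=[]
for n in("scene","side"):
    s=dict(np.load(f"{n}0.npz")); cl.append((cloud(s),s["image"]))
    W=cloud(s).reshape(-1,3); m=np.isfinite(W[:,0])&(W[:,0]>.3)&(W[:,0]<.9)&(abs(W[:,1])<.6)
    print(n,np.percentile(W[m,2],[1,20,40,60]))
    im,hm=ortho(cl[-1:],.25,.95,-.55,.65,.002,-.02,.2)
    b=(hm>.013).astype(np.uint8); b=cv2.morphologyEx(b,cv2.MORPH_CLOSE,np.ones((3,3)))
    k,lab,st,c=cv2.connectedComponentsWithStats(b)
    for i in range(1,k):
        if st[i,4]<15: continue
        ys,xs=np.where(lab==i); z=hm[ys,xs]
        rr=cv2.minAreaRect(np.stack([.65-xs*.002,.95-ys*.002],1).astype(np.float32)*1000)
        print(i,st[i,4],"yx",np.round(rr[0]),np.round(rr[1]),round(rr[2]),"z95",np.nanpercentile(z,97).round(4))
im,hm=ortho(cl,.25,.95,-.55,.65,.002,-.02,.2)
cv2.imwrite("pics/ortho0.png",im)
E
```

```text
scene [-7.55396740e-01  6.96616339e-04  2.25019416e-03  3.31086562e-03]
1 2110 yx [-48. 773.] [121.  75.] 8 z95 0.034
2 3636 yx [-323.  704.] [ 87. 180.] 7 z95 0.0507
3 770 yx [275. 693.] [63. 62.] 58 z95 0.055
4 6087 yx [ -2. 606.] [115. 246.] 82 z95 0.1029
5 787 yx [-258.  450.] [185.  24.] 87 z95 0.023
6 1245 yx [-421.  469.] [75. 78.] 26 z95 0.1732
7 143 yx [329. 497.] [30. 26.] 90 z95 0.088
8 144 yx [254. 496.] [26. 27.] 37 z95 0.0723
9 142 yx [394. 486.] [28. 28.] 68 z95 0.058
13 145 yx [253. 418.] [29. 27.] 68 z95 0.0869
14 139 yx [324. 418.] [26. 25.] 72 z95 0.0726
15 104 yx [395. 410.] [25. 26.] 34 z95 0.0578
16 117 yx [518. 378.] [26. 25.] 63 z95 0.0549
side [-0.00499174 -0.0008441   0.00079826  0.00237987]
1 2038 yx [-45. 769.] [129.  74.] 8 z95 0.0338
3 2856 yx [-315.  697.] [ 89. 182.] 7 z95 0.0486
7 797 yx [278. 689.] [63. 65.] 79 z95 0.0549
15 6337 yx [  2. 597.] [123. 251.] 81 z95 0.1029
30 1013 yx [-417.  465.] [83. 76.] 27 z95 0.1698
32 160 yx [331. 491.] [26. 30.] 90 z95 0.0877
33 154 yx [258. 491.] [26. 28.] 90 z95 0.0726
37 156 yx [398. 482.] [25. 31.] 76 z95 0.0582
49 469 yx [-256.  408.] [104.  29.] 87 z95 0.0223
54 159 yx [329. 412.] [28. 26.] 37 z95 0.0727
55 162 yx [258. 413.] [28. 27.] 45 z95 0.0873
56 152 yx [398. 405.] [26. 28.] 90 z95 0.0575
57 158 yx [523. 372.] [27. 27.] 45 z95 0.0553
```

View pics/ortho0.png

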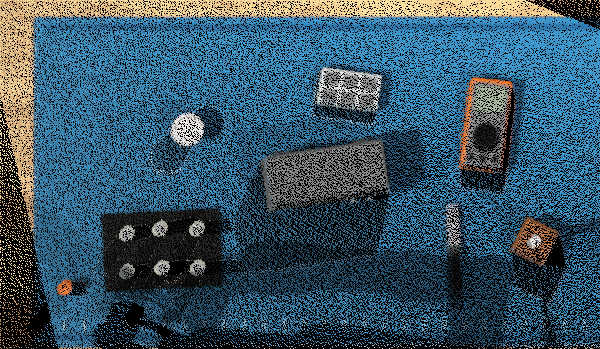

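The ortho view shows the case yawed about +8.5° and the blade lying along +x with its tip forward. All six cells are clear: 80 mm at (y,x) = (330,494) and (256,415), 65 mm at (256,493) and (327,415), 50 mm at (396,484) and (397,408). The orange look-alike is at (520,375). Next I go above the blade.

Call:
drive_tool(
  targets=[
    {"tx":1,"ty":-0.5,"wz":0.125,"claw":1},
    {"tx":1,"ty":-1,"wz":0.125},
    {"tx":1,"ty":-1,"wz":0.125},
    {"tx":1,"ty":-1,"wz":0.125},
    {"tx":0.6,"ty":-1},
    {"ty":-1},
    {"ty":-1},
    {"ty":-1},
  ],
)

```text
validation failed for argument at $.ta...
```

Call:
drive_tool(
  targets=[
    {"ty":-1},
    {"ty":-1},
    {"ty":-1},
    {"ty":-1},
    {"ty":-1},
    {"ty":-1},
    {"ty":-1},
    {"ty":-1},
  ],
)

```text
validation failed for argument at $.ta...
```

Call:
drive_tool(
  targets=[
    {"ty":-1},
    {"ty":-1},
    {"ty":-1},
    {"ty":-1},
    {"ty":-1},
    {"ty":-1},
    {"ty":-1},
    {"ty":-1},
  ],
)

```text
validation failed for argument at $.ta...
```

Call:
drive_tool(
  targets=[
    {"ty":-1},
    {"ty":-1},
    {"ty":-1},
    {"ty":-0.5},
    {"ty":0},
    {"ty":0},
    {"ty":0},
    {"ty":0},
  ],
)

```text
validation failed for argument at $.ta...
```

Call:
drive_tool(
  targets=[
    {"tx":1,"ty":-0.5,"tz":0,"wx":0,"wy":0,"wz":0.125,"claw":1},
    {"tx":1,"ty":-1,"tz":0,"wx":0,"wy":0,"wz":0.125,"claw":1},
    {"tx":1,"ty":-1,"tz":0,"wx":0,"wy":0,"wz":0.125,"claw":1},
    {"tx":1,"ty":-1,"tz":0,"wx":0,"wy":0,"wz":0.125,"claw":1},
    {"tx":0.6,"ty":-1,"tz":0,"wx":0,"wy":0,"wz":0,"claw":1},
    {"tx":0,"ty":-1,"tz":0,"wx":0,"wy":0,"wz":0,"claw":1},
    {"tx":0,"ty":-1,"tz":0,"wx":0,"wy":0,"wz":0,"claw":1},
    {"tx":0,"ty":-1,"tz":0,"wx":0,"wy":0,"wz":0,"claw":1},
  ],
)

```text
clock: 0.9
tool_pos: [0.4186, 0.3318, 0.2463]
eef_rot: [-0.029, 1.0, -0.0, -0.0]
contact_force: [0.2, -1.1, -0.0]
opening: 0.996
finger_force: 0.0
```

Call:
drive_tool(
  targets=[
    {"tx":0,"ty":-1,"tz":0,"wx":0,"wy":0,"wz":0,"claw":1},
    {"tx":0,"ty":-1,"tz":0,"wx":0,"wy":0,"wz":0,"claw":1},
    {"tx":0,"ty":-1,"tz":0,"wx":0,"wy":0,"wz":0,"claw":1},
    {"tx":0,"ty":-1,"tz":0,"wx":0,"wy":0,"wz":0,"claw":1},
    {"tx":0,"ty":-1,"tz":0,"wx":0,"wy":0,"wz":0,"claw":1},
    {"tx":0,"ty":-1,"tz":0,"wx":0,"wy":0,"wz":0,"claw":1},
    {"tx":0,"ty":-1,"tz":0,"wx":0,"wy":0,"wz":0,"claw":1},
    {"tx":0,"ty":-1,"tz":0,"wx":0,"wy":0,"wz":0,"claw":1},
  ],
)

```text
clock: 1.7
tool_pos: [0.4184, 0.0921, 0.2466]
eef_rot: [-0.029, 1.0, -0.0, -0.0]
contact_force: [0.1, 0.9, -0.2]
opening: 0.996
finger_force: 0.0
```

Call:
drive_tool(
  targets=[
    {"tx":0,"ty":-1,"tz":0,"wx":0,"wy":0,"wz":0,"claw":1},
    {"tx":0,"ty":-1,"tz":0,"wx":0,"wy":0,"wz":0,"claw":1},
    {"tx":0,"ty":-1,"tz":0,"wx":0,"wy":0,"wz":0,"claw":1},
    {"tx":0,"ty":-1,"tz":0,"wx":0,"wy":0,"wz":0,"claw":1},
    {"tx":0,"ty":-1,"tz":0,"wx":0,"wy":0,"wz":0,"claw":1},
    {"tx":0,"ty":-1,"tz":0,"wx":0,"wy":0,"wz":0,"claw":1},
    {"tx":0,"ty":-1,"tz":0,"wx":0,"wy":0,"wz":0,"claw":1},
    {"tx":0,"ty":-1,"tz":0,"wx":0,"wy":0,"wz":0,"claw":1},
  ],
)

```text
clock: 2.5
tool_pos: [0.4184, -0.1478, 0.2466]
eef_rot: [-0.029, 1.0, 0.0, -0.0]
contact_force: [-0.6, 0.5, 0.2]
opening: 1.003
finger_force: 0.0
```

Call:
drive_tool(
  targets=[
    {"tx":0,"ty":-1,"tz":0,"wx":0,"wy":0,"wz":0,"claw":1},
    {"tx":0,"ty":-1,"tz":0,"wx":0,"wy":0,"wz":0,"claw":1},
    {"tx":0,"ty":-1,"tz":0,"wx":0,"wy":0,"wz":0,"claw":1},
    {"tx":0,"ty":-0.5,"tz":0,"wx":0,"wy":0,"wz":0,"claw":1},
    {"tx":0,"ty":0,"tz":0,"wx":0,"wy":0,"wz":0,"claw":1},
    {"tx":0,"ty":0,"tz":0,"wx":0,"wy":0,"wz":0,"claw":1},
    {"tx":0,"ty":0,"tz":0,"wx":0,"wy":0,"wz":0,"claw":1},
    {"tx":0,"ty":0,"tz":0,"wx":0,"wy":0,"wz":0,"claw":1},
  ],
)

```text
clock: 3.3
tool_pos: [0.419, -0.25, 0.2469]
eef_rot: [-0.03, 1.0, 0.0, 0.0]
contact_force: [0.6, 0.1, 0.7]
opening: 1.001
finger_force: 0.0
```

```bash
cat > look.py <<'E'
import sys
from h import *
def look(tag,cams=("wrist",)):
    out=[]
    for n in cams:
        s=vision.snapshot(n); cv2.imwrite(f"pics/{n}_{tag}.png",s["image"]); np.savez(f"{n}_{tag}.npz",**s); out.append(s)
    return out
if __name__=="__main__":
    st=r.get_state(); print(st["clock"],st["q"].round(2),st["tool_pos"].round(4),st["eef_rot"].round(4))
    s=look(sys.argv[1])[0]; print(s["cam_to_world"].round(3))
E
python3 look.py w1
```

```text
3.3 [ 0.74  0.54 -0.45  1.96  0.35  0.72  1.71] [ 0.419  -0.25    0.2469] [-3.020e-02  9.995e-01  3.000e-04  0.000e+00]
[[-0.061 -0.953 -0.297  0.343]
 [ 0.998 -0.058 -0.019 -0.256]
 [ 0.001 -0.298  0.955  0.385]
 [ 0.     0.     0.     1.   ]]
```

View pics/wrist_w1.png

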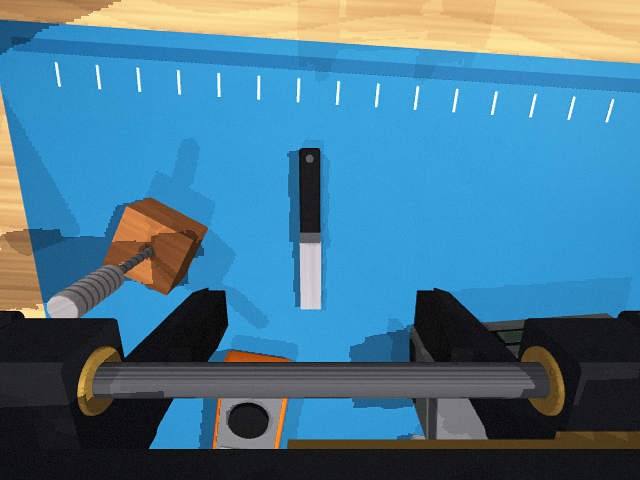

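The wrist view shows the blade with its handle rear at (310,149), front end at (310,234) and tip at (311,309). The stand is at (160,245).

```bash
python3 - <<'E'
from h import *
s=dict(np.load("wrist_w1.npz"))
for u,v,h in((310.5,149,.021),(310.5,234,.021),(311.5,309,.0135),(151,248,.053)): print(ray(s,u,v,h).round(4))
W=cloud(s)
for u,v in((310,170),(310,215),(311,290),(280,200),(185,225)): print(W[v,u].round(4))
E
```

```text
[ 0.3566 -0.2651  0.021 ]
[ 0.4457 -0.2604  0.021 ]
[ 0.5403 -0.2545  0.0135]
[ 0.4609 -0.4191  0.053 ]
[ 0.3776 -0.2645  0.02  ]
[ 0.4248 -0.2621  0.0206]
[ 0.5155 -0.2564  0.0138]
[ 0.4136 -0.2962  0.0045]
[ 0.4421 -0.3936  0.0273]
```

Call:
drive_tool(
  targets=[
    {"tx":0.5,"ty":-0.37,"tz":-1,"wx":0,"wy":0,"wz":0,"claw":1},
    {"tx":0,"ty":0,"tz":-1,"wx":0,"wy":0,"wz":0,"claw":1},
    {"tx":0,"ty":0,"tz":-1,"wx":0,"wy":0,"wz":0,"claw":1},
    {"tx":0,"ty":0,"tz":-1,"wx":0,"wy":0,"wz":0,"claw":1},
    {"tx":0,"ty":0,"tz":-1,"wx":0,"wy":0,"wz":0,"claw":0.3},
    {"tx":0,"ty":0,"tz":-1,"wx":0,"wy":0,"wz":0,"claw":0.3},
    {"tx":0,"ty":0,"tz":-1,"wx":0,"wy":0,"wz":0,"claw":0.3},
    {"tx":0,"ty":0,"tz":-0.7,"wx":0,"wy":0,"wz":0,"claw":0.3},
  ],
)

```text
clock: 4.15
tool_pos: [0.4338, -0.2616, 0.0141]
eef_rot: [-0.03, 1.0, 0.0, -0.0]
contact_force: [-0.3, 0.1, -1.0]
opening: 0.662
finger_force: 0.0
```

Call:
drive_tool(
  force=50,
  targets=[
    {"tx":0,"ty":0,"tz":0,"wx":0,"wy":0,"wz":0,"claw":-1},
    {"tx":0,"ty":0,"tz":0,"wx":0,"wy":0,"wz":0,"claw":-1},
    {"tx":0,"ty":0,"tz":0,"wx":0,"wy":0,"wz":0,"claw":-1},
    {"tx":0,"ty":0,"tz":0,"wx":0,"wy":0,"wz":0,"claw":-1},
    {"tx":0,"ty":0,"tz":0,"wx":0,"wy":0,"wz":0,"claw":-1},
    {"tx":0,"ty":0,"tz":0,"wx":0,"wy":0,"wz":0,"claw":-1},
    {"tx":0,"ty":0,"tz":0,"wx":0,"wy":0,"wz":0,"claw":-1},
    {"tx":0,"ty":0,"tz":0,"wx":0,"wy":0,"wz":0,"claw":-1},
  ],
)

```text
clock: 4.95
tool_pos: [0.4343, -0.2629, 0.0168]
eef_rot: [-0.029, 1.0, -0.0, 0.001]
contact_force: [-0.5, 0.7, 6.8]
opening: 0.24
finger_force: 50.0
```

Call:
drive_tool(
  targets=[
    {"tx":0,"ty":0,"tz":0.5,"wx":0,"wy":0,"wz":0,"claw":-1},
    {"tx":0,"ty":0,"tz":1,"wx":0,"wy":0,"wz":0,"claw":-1},
    {"tx":0,"ty":0,"tz":1,"wx":0,"wy":0,"wz":0.087,"claw":-1},
    {"tx":0,"ty":0,"tz":1,"wx":0,"wy":0,"wz":0,"claw":-1},
    {"tx":0,"ty":0.7,"tz":1,"wx":0,"wy":0,"wz":0,"claw":-1},
    {"tx":0,"ty":1,"tz":1,"wx":0,"wy":0,"wz":0,"claw":-1},
    {"tx":-0.4,"ty":1,"tz":0.5,"wx":0,"wy":0,"wz":0,"claw":-1},
    {"tx":0,"ty":1,"tz":0,"wx":0,"wy":0,"wz":0,"claw":-1},
  ],
)

```text
clock: 5.75
tool_pos: [0.4209, -0.1513, 0.1978]
eef_rot: [-0.074, 0.997, -0.001, 0.001]
contact_force: [1.3, -0.2, -1.0]
opening: 0.243
finger_force: 50.0
```

Call:
drive_tool(
  targets=[
    {"tx":-0.4,"ty":1,"tz":0,"wx":0,"wy":0,"wz":0,"claw":-1},
    {"tx":-0.4,"ty":1,"tz":0,"wx":0,"wy":0,"wz":0,"claw":-1},
    {"tx":-0.2,"ty":1,"tz":0,"wx":0,"wy":0,"wz":0,"claw":-1},
    {"tx":0,"ty":1,"tz":0,"wx":0,"wy":0,"wz":0,"claw":-1},
    {"tx":0,"ty":0,"tz":0,"wx":0,"wy":0,"wz":0,"claw":-1},
    {"tx":0,"ty":0,"tz":0,"wx":0,"wy":0,"wz":0,"claw":-1},
    {"tx":0,"ty":0,"tz":0,"wx":0,"wy":0,"wz":0,"claw":-1},
    {"tx":0,"ty":0,"tz":0,"wx":0,"wy":0,"wz":0,"claw":-1},
  ],
)

```text
clock: 6.55
tool_pos: [0.3916, -0.0329, 0.1957]
eef_rot: [-0.073, 0.997, -0.0, -0.0]
contact_force: [-0.8, -0.1, -0.3]
opening: 0.243
finger_force: 50.0
```

```bash
python3 look.py w2; python3 - <<'E'
from h import *
s=dict(np.load("wrist_w2.npz")); W=cloud(s)
# deck/lid fits
im,hm=ortho([(W,s["image"])],.5,.72,-.15,.15,.001,.02,.13)
k=hm>.095
ys,xs=np.where(k); print(len(ys)); 
print(np.nanpercentile(hm[k],[5,50,95]))
rr=cv2.minAreaRect(np.stack([.15-xs*.001,.72-ys*.001],1).astype(np.float32)*1000); print(rr)
m=(hm>.06)&(hm<.085); ys,xs=np.where(m); print(len(ys),np.percentile(hm[m],[5,25,50,75,95]))
E
```

```text
6.55 [ 0.19  0.52 -0.34  2.28  0.44  0.4   1.2 ] [ 0.3916 -0.0329  0.1957] [-7.310e-02  9.973e-01 -2.000e-04 -1.000e-04]
[[-0.146 -0.944 -0.294  0.316]
 [ 0.989 -0.14  -0.043 -0.045]
 [-0.    -0.297  0.955  0.334]
 [ 0.     0.     0.     1.   ]]
321
[0.09715911 0.10069596 0.1017841 ]
((-9.373420715332031, 556.82763671875), (7.687086582183838, 99.67628479003906), 81.30449676513672)
401 [0.07120444 0.07250835 0.07295485 0.07334742 0.07395949]
```

View pics/wrist_w2.png

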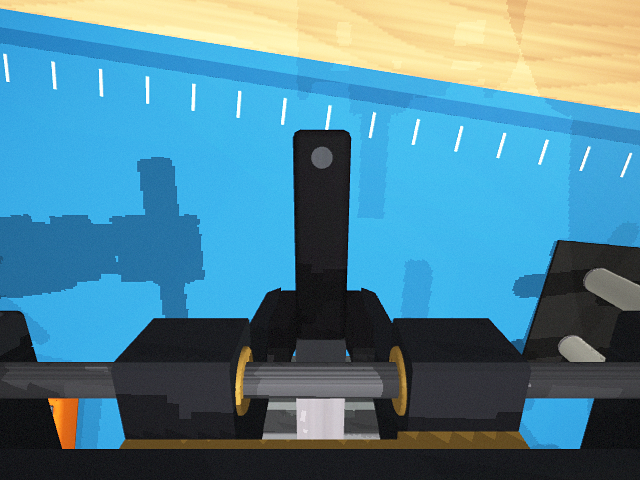

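The wrist view here is mostly blocked: the handle is at (322,230) and the steel at (320,420). It still gives a deck height of about 0.073. I'll measure the blade tip and lid from the fixed cameras.

```bash
python3 - <<'E'
from look import *
for n,s in zip(("scene","side"),look("b2",("scene","side"))):
    W=cloud(s).reshape(-1,3)
    m=(W[:,0]>.42)&(W[:,0]<.545)&(abs(W[:,1]+.02)<.05)&(W[:,2]>.13)&(W[:,2]<.215)
    P=W[m]; 
    for a in np.arange(.43,.53,.02):
        q=P[(P[:,0]>=a)&(P[:,0]<a+.02)]
        if len(q): print(n,round(a,3),len(q),np.median(q,0).round(4),q[:,0].max().round(4))
    im,hm=ortho([(W,s["image"])],.45,.75,-.2,.2,.002,.094,.11)
    ys,xs=np.where(hm>.097); rr=cv2.minAreaRect(np.stack([.2-xs*.002,.75-ys*.002],1).astype(np.float32)*1000); print(rr,np.nanmedian(hm))
E
```

```text
scene 0.43 40 [ 0.4418 -0.0263  0.1921] 0.45
scene 0.45 39 [ 0.4616 -0.0237  0.192 ] 0.4687
scene 0.47 45 [ 0.479  -0.0219  0.1916] 0.4888
scene 0.49 26 [ 0.4942 -0.0177  0.1909] 0.5024
((-1.0474777221679688, 604.8382568359375), (103.04903411865234, 238.17420959472656), 81.77328491210938) 0.10071572795910755
side 0.43 64 [ 0.4399 -0.0234  0.1898] 0.4498
side 0.45 62 [ 0.4605 -0.0196  0.1896] 0.4698
side 0.47 63 [ 0.4801 -0.0173  0.1893] 0.4898
side 0.49 17 [ 0.4928 -0.0177  0.1896] 0.496
((2.055816650390625, 601.374755859375), (97.52008819580078, 240.28578186035156), 81.52884674072266) 0.09894049917696235
```

View pics/side_b2.png

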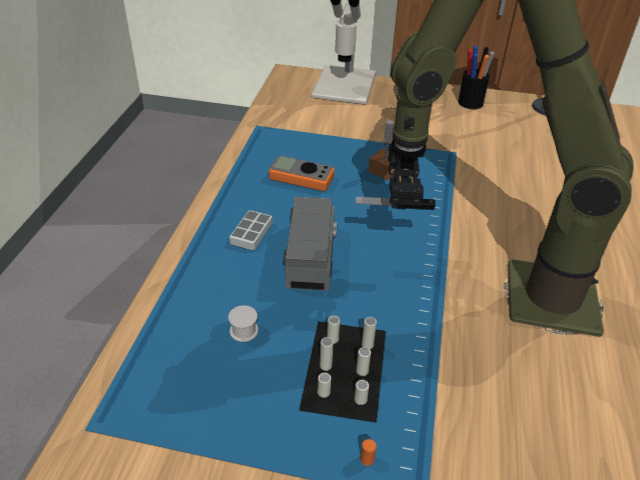

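The side view shows the blade held level with its tip at (357,200), just in front of the case. Descending and inserting.

Call:
drive_tool(
  targets=[
    {"tx":0,"ty":0,"tz":-1,"wx":0,"wy":0,"wz":0,"claw":-1},
    {"tx":0,"ty":0,"tz":-1,"wx":0,"wy":0,"wz":0,"claw":-1},
    {"tx":0,"ty":0,"tz":-1,"wx":0,"wy":0,"wz":0,"claw":-1},
    {"tx":0,"ty":0,"tz":-0.75,"wx":0,"wy":0,"wz":0,"claw":-1},
    {"tx":0,"ty":0,"tz":0,"wx":0,"wy":0,"wz":0,"claw":-1},
    {"tx":0,"ty":0,"tz":0,"wx":0,"wy":0,"wz":0,"claw":-1},
    {"tx":0,"ty":0,"tz":0,"wx":0,"wy":0,"wz":0,"claw":-1},
    {"tx":0,"ty":0,"tz":0,"wx":0,"wy":0,"wz":0,"claw":-1},
  ],
)

```text
clock: 7.5
tool_pos: [0.3936, -0.033, 0.0997]
eef_rot: [-0.074, 0.997, -0.001, 0.0]
contact_force: [0.1, -0.3, -0.8]
opening: 0.243
finger_force: 50.0
```

Call:
drive_tool(
  targets=[
    {"tx":0.5,"ty":0.075,"tz":0,"wx":0,"wy":0,"wz":0,"claw":-1},
    {"tx":0.5,"ty":0.075,"tz":0,"wx":0,"wy":0,"wz":0,"claw":-1},
    {"tx":0.4,"ty":0.06,"tz":0,"wx":0,"wy":0,"wz":0,"claw":-1},
    {"tx":0.2,"ty":0.03,"tz":0,"wx":0,"wy":0,"wz":0,"claw":-1},
    {"tx":0,"ty":0,"tz":0,"wx":0,"wy":0,"wz":0,"claw":-1},
    {"tx":0,"ty":0,"tz":0,"wx":0,"wy":0,"wz":0,"claw":-1},
    {"tx":0,"ty":0,"tz":0,"wx":0,"wy":0,"wz":0,"claw":-1},
    {"tx":0,"ty":0,"tz":0,"wx":0,"wy":0,"wz":0,"claw":-1},
  ],
)

```text
clock: 8.3
tool_pos: [0.4405, -0.0258, 0.099]
eef_rot: [-0.075, 0.997, -0.002, -0.001]
contact_force: [0.9, 1.0, -0.9]
opening: 0.242
finger_force: 50.0
```

```bash
python3 - <<'E'
from look import *
a,b=look("b3",("scene","side"))
for n,s in (("scene",a),("side",b)):
    W=cloud(s).reshape(-1,3)
    m=(W[:,0]>.485)&(W[:,0]<.56)&(abs(W[:,1]+.015)<.013)&(W[:,2]>.05)&(W[:,2]<.12)
    P=W[m]
    for q in np.arange(.485,.56,.01):
        t=P[(P[:,0]>=q)&(P[:,0]<q+.01)]
        if len(t): print(n,round(q,3),len(t),np.median(t,0).round(4))
cv2.imwrite("pics/c3.png",cv2.resize(b["image"][180:300,260:420],None,fx=4,fy=4))
E
```

```text
scene 0.485 20 [ 0.4894 -0.0173  0.095 ]
scene 0.495 23 [ 0.5011 -0.0195  0.0951]
scene 0.505 22 [ 0.5098 -0.0145  0.0947]
scene 0.515 21 [ 0.5198 -0.0134  0.0948]
scene 0.525 24 [ 0.5303 -0.0136  0.0951]
scene 0.535 23 [ 0.5389 -0.0146  0.0946]
scene 0.545 8 [ 0.5474 -0.0146  0.0951]
scene 0.555 6 [ 0.559  -0.0155  0.1006]
side 0.485 28 [ 0.4902 -0.0155  0.0924]
side 0.495 29 [ 0.4998 -0.0139  0.0927]
side 0.505 29 [ 0.5106 -0.0118  0.0917]
side 0.515 25 [ 0.5198 -0.0121  0.093 ]
side 0.525 21 [ 0.5296 -0.0144  0.093 ]
side 0.535 17 [ 0.5393 -0.0125  0.0921]
side 0.545 21 [ 0.5498 -0.012   0.0711]
side 0.555 15 [ 0.5566 -0.0161  0.0967]
```

View pics/c3.png

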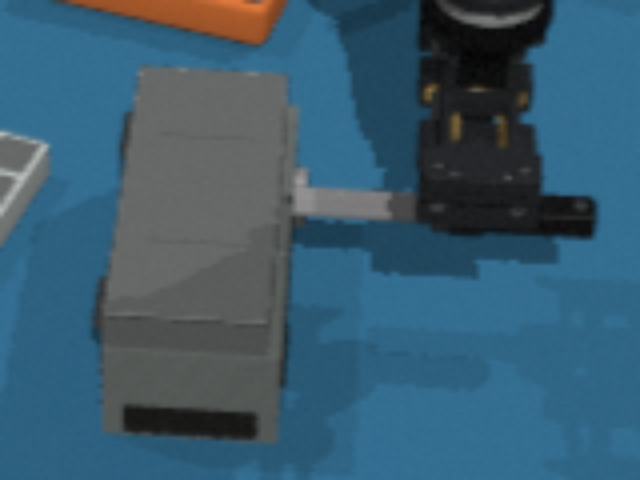

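The crop shows the blade tip at (298,203), touching distance from the lid's front wall but about 15 mm too high. Lowering it, then inserting.

Call:
drive_tool(
  targets=[
    {"tx":-0.1,"ty":0,"tz":0,"wx":0,"wy":0,"wz":0,"claw":-1},
    {"tx":0,"ty":0,"tz":-0.26,"wx":0,"wy":0,"wz":0,"claw":-1},
    {"tx":0,"ty":0,"tz":-0.26,"wx":0,"wy":0,"wz":0,"claw":-1},
    {"tx":0,"ty":0,"tz":0,"wx":0,"wy":0,"wz":0,"claw":-1},
    {"tx":0,"ty":0,"tz":0,"wx":0,"wy":0,"wz":0,"claw":-1},
    {"tx":0,"ty":0,"tz":0,"wx":0,"wy":0,"wz":0,"claw":-1},
    {"tx":0,"ty":0,"tz":0,"wx":0,"wy":0,"wz":0,"claw":-1},
    {"tx":0,"ty":0,"tz":0,"wx":0,"wy":0,"wz":0,"claw":-1},
  ],
)

```text
clock: 9.2
tool_pos: [0.4384, -0.0257, 0.0836]
eef_rot: [-0.074, 0.997, -0.002, -0.001]
contact_force: [0.5, 0.9, -0.2]
opening: 0.245
finger_force: 50.0
```

Call:
drive_tool(
  targets=[
    {"tx":0.2,"ty":0.03,"tz":0,"wx":0,"wy":0,"wz":0,"claw":-1},
    {"tx":0.2,"ty":0.03,"tz":0,"wx":0,"wy":0,"wz":0,"claw":-1},
    {"tx":0.2,"ty":0.03,"tz":0,"wx":0,"wy":0,"wz":0,"claw":-1},
    {"tx":0.2,"ty":0.03,"tz":0,"wx":0,"wy":0,"wz":0,"claw":-1},
    {"tx":0.1,"ty":0.015,"tz":0,"wx":0,"wy":0,"wz":0,"claw":-1},
    {"tx":0,"ty":0,"tz":0,"wx":0,"wy":0,"wz":0,"claw":-1},
    {"tx":0,"ty":0,"tz":0,"wx":0,"wy":0,"wz":0,"claw":-1},
    {"tx":0,"ty":0,"tz":0,"wx":0,"wy":0,"wz":0,"claw":-1},
  ],
)

```text
clock: 10.0
tool_pos: [0.4648, -0.0217, 0.0834]
eef_rot: [-0.074, 0.997, -0.002, -0.001]
contact_force: [-0.4, 0.4, -0.3]
opening: 0.244
finger_force: 50.0
```

Call:
drive_tool(
  targets=[
    {"tx":0.17,"ty":0.025,"tz":0,"wx":0,"wy":0,"wz":0,"claw":-1},
    {"tx":0.17,"ty":0.025,"tz":0.1,"wx":0,"wy":0,"wz":0,"claw":-1},
    {"tx":0,"ty":0,"tz":0.3,"wx":0,"wy":0,"wz":0,"claw":-1},
    {"tx":0,"ty":0,"tz":0.3,"wx":0,"wy":0,"wz":0,"claw":-1},
    {"tx":0,"ty":0,"tz":0.3,"wx":0,"wy":0,"wz":0,"claw":-1},
    {"tx":0.1,"ty":0.015,"tz":0.3,"wx":0,"wy":0,"wz":0,"claw":-1},
    {"tx":0.1,"ty":0.015,"tz":0.3,"wx":0,"wy":0,"wz":0,"claw":-1},
    {"tx":0,"ty":0,"tz":0,"wx":0,"wy":0,"wz":0,"claw":-1},
  ],
)

```text
clock: 10.8
tool_pos: [0.4823, -0.0193, 0.1328]
eef_rot: [-0.074, 0.997, -0.001, 0.0]
contact_force: [1.2, -0.1, -3.2]
opening: 0.242
finger_force: 50.0
```

```bash
python3 - <<'E'
from look import *
a,b=look("b4",("scene","side"))
cv2.imwrite("pics/c4.png",np.hstack([cv2.resize(b["image"][160:310,260:420],None,fx=2.5,fy=2.5),cv2.resize(a["image"][200:350,240:400],None,fx=2.5,fy=2.5)]))
print(r.get_state())
E
```

```text
{'clock': 10.9, 'q': array([ 0.19955654,  0.73003686, -0.41517545,  2.08535718,  0.66158911,
        0.4589272 ,  0.99169729]), 'qd': array([-0.00878064,  0.01048915,  0.00864158,  0.01123366,  0.00286452,
        0.00180142, -0.00132177]), 'joint_torque': array([ 1.31137948e-01, -4.60705125e+01, -3.60435270e+00, -7.08243504e+00,
       -2.76437402e-02,  1.23979035e-01,  1.39663741e-02]), 'tool_pos': array([ 0.48111024, -0.01947324,  0.13181399]), 'eef_rot': array([-7.42321223e-02,  9.97239302e-01, -1.67788094e-03, -7.42037166e-04]), 'contact_force': array([ 0.91694975,  0.06000404, -0.44600328]), 'moment': array([ 0.05806452, -0.01516204, -0.03499156]), 'finger_force': 49.99402105808258, 'opening': 0.2401341659578497}
```

View pics/c4.png

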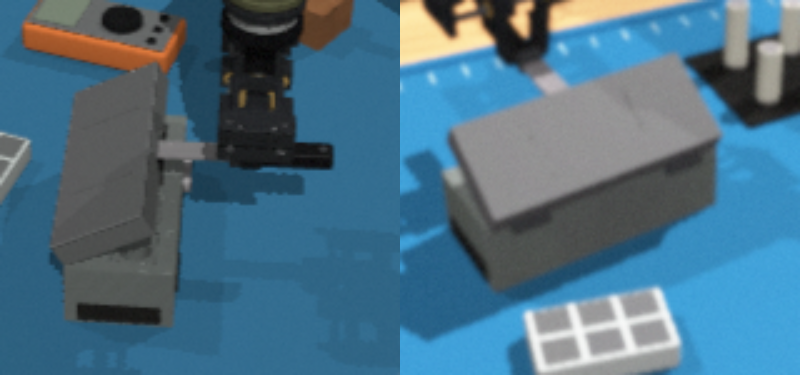

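The crop shows the lid about 0.5 rad open with the blade in the notch, at (185,150) on the left. Continuing upward, then pushing forward.

Call:
drive_tool(
  targets=[
    {"tx":0.16,"ty":0.02,"tz":0.25,"wx":0,"wy":0,"wz":0,"claw":-1},
    {"tx":0.2,"ty":0.03,"tz":0.25,"wx":0,"wy":0,"wz":0,"claw":-1},
    {"tx":0.3,"ty":0.045,"tz":0.23,"wx":0,"wy":0,"wz":0,"claw":-1},
    {"tx":0.3,"ty":0.045,"tz":0.05,"wx":0,"wy":0,"wz":0,"claw":-1},
    {"tx":0.3,"ty":0.045,"tz":0,"wx":0,"wy":0,"wz":0,"claw":-1},
    {"tx":0.3,"ty":0.045,"tz":0,"wx":0,"wy":0,"wz":0,"claw":-1},
    {"tx":0.3,"ty":0.045,"tz":0,"wx":0,"wy":0,"wz":0,"claw":-1},
    {"tx":0.3,"ty":0.045,"tz":0,"wx":0,"wy":0,"wz":0,"claw":-1},
  ],
)

```text
clock: 11.7
tool_pos: [0.5468, -0.0096, 0.1546]
eef_rot: [-0.074, 0.997, -0.002, -0.001]
contact_force: [-2.0, -1.1, -1.0]
opening: 0.244
finger_force: 50.0
```

Call:
drive_tool(
  targets=[
    {"tx":0.3,"ty":0.045,"tz":0,"wx":0,"wy":0,"wz":0,"claw":-1},
    {"tx":0.3,"ty":0.045,"tz":0,"wx":0,"wy":0,"wz":0,"claw":-1},
    {"tx":0.3,"ty":0.045,"tz":0,"wx":0,"wy":0,"wz":0,"claw":-1},
    {"tx":0.2,"ty":0.03,"tz":0,"wx":0,"wy":0,"wz":0,"claw":-1},
    {"tx":0.2,"ty":0.03,"tz":0,"wx":0,"wy":0,"wz":0,"claw":-1},
    {"tx":0,"ty":0,"tz":0,"wx":0,"wy":0,"wz":0,"claw":-1},
    {"tx":0,"ty":0,"tz":0,"wx":0,"wy":0,"wz":0,"claw":-1},
    {"tx":0,"ty":0,"tz":0,"wx":0,"wy":0,"wz":0,"claw":-1},
  ],
)

```text
clock: 12.5
tool_pos: [0.5829, -0.0042, 0.1543]
eef_rot: [-0.075, 0.997, -0.002, -0.003]
contact_force: [-7.5, -0.7, -0.6]
opening: 0.242
finger_force: 50.0
```

```bash
python3 - <<'E'
from look import *
a,b=look("b5",("scene","side"))
cv2.imwrite("pics/c5.png",np.hstack([cv2.resize(b["image"][130:310,240:420],None,fx=2.2,fy=2.2),cv2.resize(a["image"][180:360,240:420],None,fx=2.2,fy=2.2)]))
st=r.get_state(); print(st["clock"],st["tool_pos"],st["contact_force"],st["q"].round(2))
E
```

```text
12.6 [ 0.58288066 -0.00412227  0.15436559] [-7.22112284 -0.29408933  0.68282798] [ 0.22  0.8  -0.51  1.76  0.55  0.73  1.13]
```

View pics/c5.png

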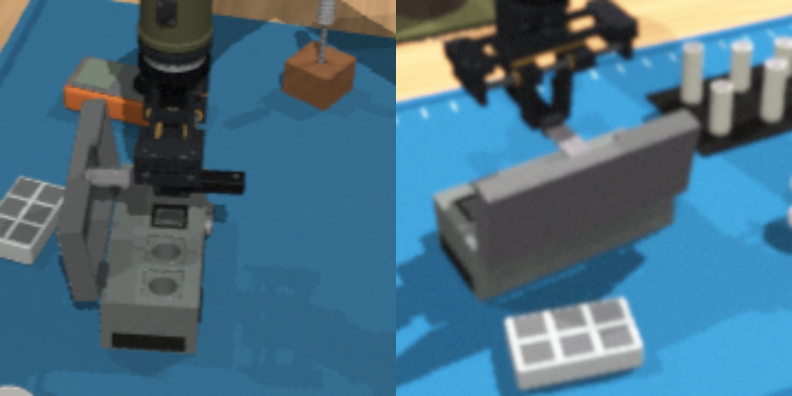

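The crop shows the lid fully open against its stop. The wells are visible on the left at (170,215), with a dark square gasket, and at (166,250) and (162,285). Returning the blade to its place on the mat.

Call:
drive_tool(
  targets=[
    {"tx":-1,"ty":-0.15,"tz":0,"wx":0,"wy":0,"wz":0,"claw":-1},
    {"tx":-1,"ty":-0.15,"tz":0,"wx":0,"wy":0,"wz":0,"claw":-1},
    {"tx":-1,"ty":-0.3,"tz":0,"wx":0,"wy":0,"wz":0,"claw":-1},
    {"tx":-1,"ty":-1,"tz":0,"wx":0,"wy":0,"wz":0,"claw":-1},
    {"tx":-0.9,"ty":-1,"tz":0,"wx":0,"wy":0,"wz":0,"claw":-1},
    {"tx":0,"ty":-1,"tz":0,"wx":0,"wy":0,"wz":0,"claw":-1},
    {"tx":0,"ty":-1,"tz":0,"wx":0,"wy":0,"wz":0,"claw":-1},
    {"tx":0,"ty":-1,"tz":0,"wx":0,"wy":0,"wz":0,"claw":-1},
  ],
)

```text
clock: 13.4
tool_pos: [0.4405, -0.1729, 0.1556]
eef_rot: [-0.075, 0.997, -0.002, 0.002]
contact_force: [0.8, 0.9, -1.1]
opening: 0.245
finger_force: 50.0
```

Call:
drive_tool(
  targets=[
    {"tx":0,"ty":-1,"tz":0,"wx":0,"wy":0,"wz":0,"claw":-1},
    {"tx":0,"ty":-1,"tz":0,"wx":0,"wy":0,"wz":0,"claw":-1},
    {"tx":0,"ty":-1,"tz":-0.5,"wx":0,"wy":0,"wz":0,"claw":-1},
    {"tx":0,"ty":0,"tz":-1,"wx":0,"wy":0,"wz":0,"claw":-1},
    {"tx":0,"ty":0,"tz":-1,"wx":0,"wy":0,"wz":0,"claw":-1},
    {"tx":0,"ty":0,"tz":-1,"wx":0,"wy":0,"wz":0,"claw":-1},
    {"tx":0,"ty":0,"tz":0,"wx":0,"wy":0,"wz":0,"claw":-1},
    {"tx":0,"ty":0,"tz":0,"wx":0,"wy":0,"wz":0,"claw":-1},
  ],
)

```text
clock: 14.2
tool_pos: [0.4397, -0.2618, 0.0503]
eef_rot: [-0.075, 0.997, -0.002, 0.0]
contact_force: [0.1, -0.2, -0.3]
opening: 0.247
finger_force: 50.0
```

Call:
drive_tool(
  targets=[
    {"tx":0,"ty":0,"tz":-0.7,"wx":0,"wy":0,"wz":0,"claw":-1},
    {"tx":0,"ty":0,"tz":-0.3,"wx":0,"wy":0,"wz":0,"claw":-1},
    {"tx":0,"ty":0,"tz":0,"wx":0,"wy":0,"wz":0,"claw":-1},
    {"tx":0,"ty":0,"tz":0,"wx":0,"wy":0,"wz":0,"claw":-1},
    {"tx":0,"ty":0,"tz":0,"wx":0,"wy":0,"wz":0,"claw":0},
    {"tx":0,"ty":0,"tz":0,"wx":0,"wy":0,"wz":0,"claw":0},
    {"tx":0,"ty":0,"tz":0,"wx":0,"wy":0,"wz":0,"claw":0},
    {"tx":0,"ty":0,"tz":0,"wx":0,"wy":0,"wz":0,"claw":0},
  ],
)

```text
clock: 15.0
tool_pos: [0.4383, -0.2619, 0.0201]
eef_rot: [-0.074, 0.997, -0.002, -0.001]
contact_force: [0.3, 0.2, 0.1]
opening: 0.501
finger_force: 0.0
```

Call:
drive_tool(
  targets=[
    {"tx":0,"ty":0,"tz":0.5,"wx":0,"wy":0,"wz":0,"claw":0},
    {"tx":0,"ty":0,"tz":1,"wx":0,"wy":0,"wz":0,"claw":0},
    {"tx":0,"ty":0,"tz":1,"wx":0,"wy":0,"wz":0,"claw":1},
    {"tx":0,"ty":0,"tz":1,"wx":0,"wy":0,"wz":0,"claw":1},
    {"tx":0,"ty":0,"tz":1,"wx":0,"wy":0,"wz":0,"claw":1},
    {"tx":0,"ty":0,"tz":1,"wx":0,"wy":0,"wz":0,"claw":1},
    {"tx":0,"ty":0,"tz":1,"wx":0,"wy":0,"wz":0,"claw":1},
    {"tx":0,"ty":0,"tz":1,"wx":0,"wy":0,"wz":0,"claw":1},
  ],
)

```text
clock: 15.8
tool_pos: [0.4377, -0.2617, 0.2461]
eef_rot: [-0.074, 0.997, -0.001, -0.001]
contact_force: [0.3, -1.0, 0.6]
opening: 0.997
finger_force: 0.0
```

```bash
cat > rod.py <<'E'
from look import *
import sys
for n,s in zip(("scene","side"),look(sys.argv[1],("scene","side"))):
    P=cloud(s).reshape(-1,3); m=(abs(P[:,0]-.465)<.08)&(abs(P[:,1]+.42)<.08)
    P=P[m]
    for lo,hi in((.04,.056),(.12,.145),(.145,.17),(.17,.185)):
        q=P[(P[:,2]>lo)&(P[:,2]<hi)]; 
        if len(q): print(n,lo,len(q),((q.min(0)+q.max(0))/2).round(4),np.median(q,0).round(4))
E
python3 rod.py r1; python3 look.py w3; python3 -c "
import cv2,numpy as np
b=cv2.imread('pics/side_r1.png');w=cv2.imread('pics/wrist_w3.png')
cv2.imwrite('pics/c6.png',np.hstack([cv2.resize(b[120:300,240:420],(400,400)),cv2.resize(w,(400,400))]))"
```

```text
scene 0.04 714 [ 0.4673 -0.4215  0.048 ] [ 0.4763 -0.4193  0.0518]
scene 0.12 98 [ 0.4708 -0.4213  0.1328] [ 0.4755 -0.4201  0.1326]
scene 0.145 109 [ 0.4726 -0.4213  0.1575] [ 0.4749 -0.4195  0.1578]
scene 0.17 52 [ 0.467  -0.422   0.1734] [ 0.4683 -0.4214  0.1729]
side 0.04 375 [ 0.464  -0.4181  0.0479] [ 0.4628 -0.4118  0.0492]
side 0.12 55 [ 0.4652 -0.4118  0.133 ] [ 0.4646 -0.413   0.133 ]
side 0.145 31 [ 0.4651 -0.4088  0.1552] [ 0.4659 -0.4112  0.1532]
15.9 [ 0.86  0.6  -0.67  1.89  0.51  0.82  1.64] [ 0.4402 -0.2623  0.2483] [-0.0742  0.9972 -0.0033  0.0022]
[[-0.148 -0.943 -0.299  0.364]
 [ 0.989 -0.143 -0.038 -0.274]
 [-0.007 -0.301  0.953  0.386]
 [ 0.     0.     0.     1.   ]]
```

View pics/c6.png

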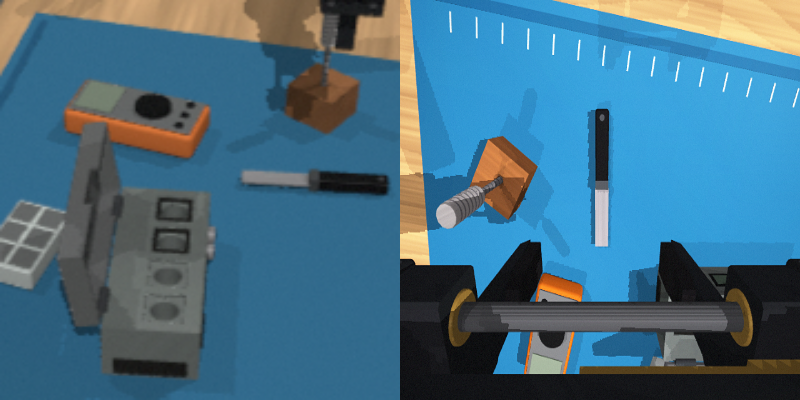

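In the crop the blade lies flat. The left panel has black gaskets at (173,208) and (170,240), the fourth and third wells, and the two left-most wells are bare at (168,275) and (162,310). The rod stands upright and unmoved. Going to the rod.

Call:
drive_tool(
  targets=[
    {"tx":0.4,"ty":-1,"tz":0,"wx":0,"wy":0,"wz":0,"claw":1},
    {"tx":0.45,"ty":-1,"tz":0,"wx":0,"wy":0,"wz":0,"claw":1},
    {"tx":0,"ty":-1,"tz":0,"wx":0,"wy":0,"wz":0,"claw":1},
    {"tx":0,"ty":-1,"tz":0,"wx":0,"wy":0,"wz":0,"claw":1},
    {"tx":0,"ty":-1,"tz":0,"wx":0,"wy":0,"wz":0,"claw":1},
    {"tx":0,"ty":-0.2,"tz":0,"wx":0,"wy":0,"wz":0,"claw":1},
    {"tx":0,"ty":0,"tz":0,"wx":0,"wy":0,"wz":0,"claw":1},
    {"tx":0,"ty":0,"tz":0,"wx":0,"wy":0,"wz":0,"claw":1},
  ],
)

```text
clock: 16.75
tool_pos: [0.4638, -0.4158, 0.2441]
eef_rot: [-0.075, 0.997, -0.0, -0.001]
contact_force: [0.1, 1.1, 1.0]
opening: 1.001
finger_force: 0.0
```

Call:
drive_tool(
  targets=[
    {"tx":0,"ty":0,"tz":-0.5,"wx":0,"wy":0,"wz":0,"claw":1},
    {"tx":0,"ty":0,"tz":-1,"wx":0,"wy":0,"wz":0,"claw":1},
    {"tx":0,"ty":0,"tz":-1,"wx":0,"wy":0,"wz":0,"claw":1},
    {"tx":0,"ty":0,"tz":-1,"wx":0,"wy":0,"wz":0,"claw":1},
    {"tx":0,"ty":0,"tz":-0.3,"wx":0,"wy":0,"wz":0,"claw":1},
    {"tx":0,"ty":0,"tz":0,"wx":0,"wy":0,"wz":0,"claw":1},
    {"tx":0,"ty":0,"tz":0,"wx":0,"wy":0,"wz":0,"claw":1},
    {"tx":0,"ty":0,"tz":0,"wx":0,"wy":0,"wz":0,"claw":1},
  ],
)

```text
clock: 17.55
tool_pos: [0.4648, -0.4181, 0.1324]
eef_rot: [-0.074, 0.997, -0.002, 0.0]
contact_force: [-0.1, 0.3, 0.3]
opening: 0.996
finger_force: 0.0
```

Call:
drive_tool(
  force=40,
  targets=[
    {"tx":0,"ty":0,"tz":0,"wx":0,"wy":0,"wz":0,"claw":-1},
    {"tx":0,"ty":0,"tz":0,"wx":0,"wy":0,"wz":0,"claw":-1},
    {"tx":0,"ty":0,"tz":0,"wx":0,"wy":0,"wz":0,"claw":-1},
    {"tx":0,"ty":0,"tz":0,"wx":0,"wy":0,"wz":0,"claw":-1},
    {"tx":0,"ty":0,"tz":0,"wx":0,"wy":0,"wz":0,"claw":-1},
    {"tx":0,"ty":0,"tz":0,"wx":0,"wy":0,"wz":0,"claw":-1},
    {"tx":0,"ty":0,"tz":0,"wx":0,"wy":0,"wz":0,"claw":-1},
    {"tx":0,"ty":0,"tz":0,"wx":0,"wy":0,"wz":0,"claw":-1},
  ],
)

```text
clock: 18.35
tool_pos: [0.4637, -0.4178, 0.1308]
eef_rot: [-0.074, 0.997, -0.002, -0.001]
contact_force: [-1.0, -0.8, 1.2]
opening: 0.296
finger_force: 0.0
```

Call:
drive_tool(
  targets=[
    {"tx":0,"ty":0,"tz":0,"wx":0,"wy":0,"wz":0,"claw":-1},
    {"tx":0,"ty":0,"tz":0,"wx":0,"wy":0,"wz":0,"claw":-1},
    {"tx":0,"ty":0,"tz":0.3,"wx":0,"wy":0,"wz":0,"claw":-1},
    {"tx":0,"ty":0,"tz":0.7,"wx":0,"wy":0,"wz":0,"claw":-1},
    {"tx":0,"ty":0,"tz":1,"wx":0,"wy":0,"wz":0,"claw":-1},
    {"tx":0,"ty":0,"tz":1,"wx":0,"wy":0,"wz":0,"claw":-1},
    {"tx":0,"ty":0,"tz":1,"wx":0,"wy":0,"wz":0,"claw":-1},
    {"tx":0,"ty":0,"tz":0.5,"wx":0,"wy":0,"wz":0,"claw":-1},
  ],
)

```text
clock: 19.15
tool_pos: [0.4647, -0.4171, 0.2692]
eef_rot: [-0.075, 0.997, -0.002, 0.001]
contact_force: [0.2, 0.4, -0.7]
opening: 0.235
finger_force: 39.8
```

```bash
python3 - <<'E'
from h import *
s=dict(np.load("side_r1.npz"))
for u,v in((317.9,213.6),(316.5,228)): print(ray(s,u,v,.073).round(4))
c=s["image"][190:290,270:350]; cv2.imwrite("pics/c7.png",cv2.resize(c,None,fx=6,fy=6,interpolation=cv2.INTER_CUBIC))
a=np.radians(8.4);R=np.array([[np.cos(a),-np.sin(a)],[np.sin(a),np.cos(a)]])
K,T=s["K"],s["cam_to_world"]
for y in(84,28,-28,-84):
    p=np.r_[np.array([.599,0])+R@[-.012,y/1000],.073]; q=T[:3,:3].T@(p-T[:3,3]); u=K[0,2]-K[0,0]*q[0]/q[2]; v=K[1,2]+K[1,1]*q[1]/q[2]
    print(p.round(4),u,v,"crop",(u-270)*6,(v-190)*6)
E
```

```text
[ 0.5984 -0.084   0.073 ]
[ 0.5898 -0.0273  0.073 ]
[0.5749 0.0813 0.073 ] 312.91433239884265 257.81088807881446 crop 257.4859943930559 406.86532847288674
[0.583  0.0259 0.073 ] 314.5613425209662 242.16133963990296 crop 267.36805512579724 312.9680378394178
[ 0.5912 -0.0295  0.073 ] 316.11864864813435 227.36413994819253 crop 276.7118918888061 224.18483968915518
[ 0.5994 -0.0849  0.073 ] 317.5933850556089 213.3515006004498 crop 285.56031033365343 140.10900360269886
```

View pics/c7.png

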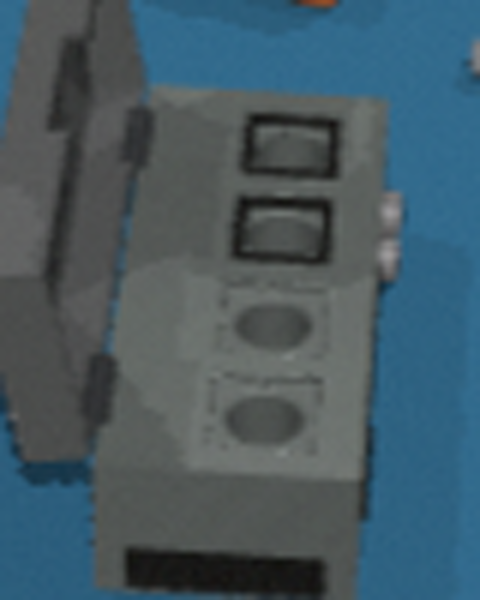

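The enlarged crop confirms black gaskets only on the fourth well (290,147) and the third (282,230). The first and second, at (265,420) and (272,327), are bare recesses. I sound the third first, then the fourth.

Call:
drive_tool(
  targets=[
    {"tx":0,"ty":1,"tz":0,"wx":0,"wy":0,"wz":0,"claw":-1},
    {"tx":0.3,"ty":1,"tz":0,"wx":0,"wy":0,"wz":0,"claw":-1},
    {"tx":0.5,"ty":1,"tz":0,"wx":0,"wy":0,"wz":0,"claw":-1},
    {"tx":0.5,"ty":1,"tz":0,"wx":0,"wy":0,"wz":0,"claw":-1},
    {"tx":0.5,"ty":1,"tz":0,"wx":0,"wy":0,"wz":0,"claw":-1},
    {"tx":0.5,"ty":1,"tz":0,"wx":0,"wy":0,"wz":0,"claw":-1},
    {"tx":0.5,"ty":1,"tz":0,"wx":0,"wy":0,"wz":0,"claw":-1},
    {"tx":0.5,"ty":1,"tz":0,"wx":0,"wy":0,"wz":0,"claw":-1},
  ],
)

```text
clock: 19.95
tool_pos: [0.5626, -0.1757, 0.2663]
eef_rot: [-0.075, 0.997, -0.001, -0.001]
contact_force: [0.8, -0.2, -0.9]
opening: 0.243
finger_force: 39.8
```

Call:
drive_tool(
  targets=[
    {"tx":0.5,"ty":1,"tz":0,"wx":0,"wy":0,"wz":0,"claw":-1},
    {"tx":0.4,"ty":1,"tz":0,"wx":0,"wy":0,"wz":0,"claw":-1},
    {"tx":0,"ty":1,"tz":0,"wx":0,"wy":0,"wz":0,"claw":-1},
    {"tx":0,"ty":1,"tz":0,"wx":0,"wy":0,"wz":0,"claw":-1},
    {"tx":0,"ty":1,"tz":0,"wx":0,"wy":0,"wz":0,"claw":-1},
    {"tx":0,"ty":0,"tz":0,"wx":0,"wy":0,"wz":0,"claw":-1},
    {"tx":0,"ty":0,"tz":0,"wx":0,"wy":0,"wz":0,"claw":-1},
    {"tx":0,"ty":0,"tz":0,"wx":0,"wy":0,"wz":0,"claw":-1},
  ],
)

```text
clock: 20.75
tool_pos: [0.5894, -0.0292, 0.2658]
eef_rot: [-0.074, 0.997, -0.002, -0.001]
contact_force: [-0.3, -0.4, -0.7]
opening: 0.237
finger_force: 39.8
```

```bash
python3 - <<'E'
from look import *
a,b=look("r2",("scene","side"))
for n,s in(("scene",a),("side",b)):
    P=cloud(s).reshape(-1,3)
    for lo,hi in((.13,.155),(.155,.18),(.18,.21)):
        q=P[(P[:,2]>lo)&(P[:,2]<hi)&(abs(P[:,0]-.592)<.03)&(abs(P[:,1]+.03)<.03)]
        if len(q): print(n,lo,len(q),np.median(q,0).round(4),q.min(0).round(4))
cv2.imwrite("pics/c8.png",np.hstack([cv2.resize(b["image"][100:300,240:400],(480,600)),cv2.resize(a["image"][180:320,250:360],(320,400))[:400] if 0 else cv2.resize(a["image"][170:320,250:330],(320,600))]))
print(r.get_state()["tool_pos"])
E
```

```text
scene 0.13 12 [ 0.5952 -0.0309  0.1487] [ 0.591  -0.033   0.1441]
scene 0.155 33 [ 0.5946 -0.0305  0.1696] [ 0.5859 -0.0337  0.1552]
scene 0.18 42 [ 0.5943 -0.0304  0.194 ] [ 0.5882 -0.0333  0.1804]
side 0.13 14 [ 0.5899 -0.0274  0.1487] [ 0.5853 -0.0334  0.1425]
side 0.155 31 [ 0.5896 -0.0265  0.1677] [ 0.5851 -0.0308  0.1559]
side 0.18 33 [ 0.5885 -0.0267  0.1954] [ 0.5853 -0.0316  0.1803]
[ 0.58956774 -0.02946142  0.26574253]
```

View pics/c8.png

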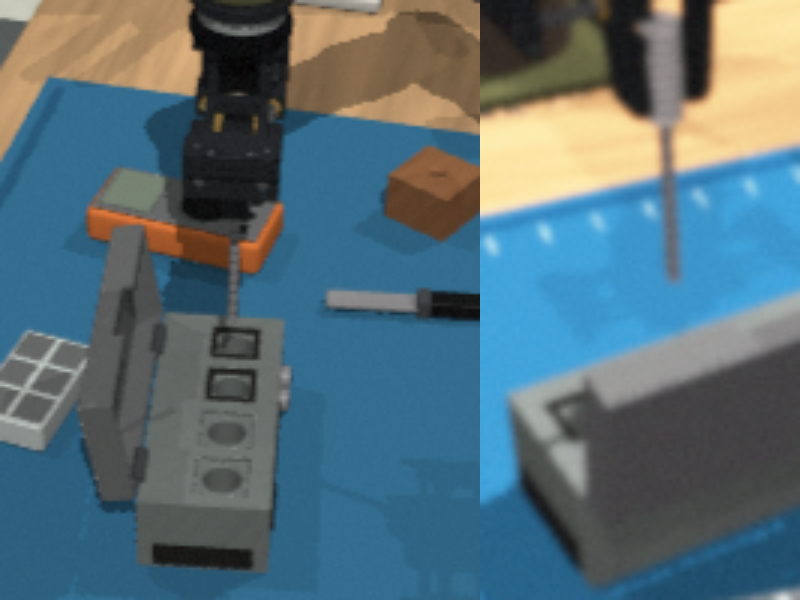

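The crop shows the rod hanging vertical with its tip at (232,318), above the third well. Lowering.

Call:
drive_tool(
  targets=[
    {"tx":0,"ty":0,"tz":-1,"wx":0,"wy":0,"wz":0,"claw":-1},
    {"tx":0,"ty":0,"tz":-0.7,"wx":0,"wy":0,"wz":0,"claw":-1},
    {"tx":0,"ty":0,"tz":-0.7,"wx":0,"wy":0,"wz":0,"claw":-1},
    {"tx":0,"ty":0,"tz":-0.6,"wx":0,"wy":0,"wz":0,"claw":-1},
    {"tx":0,"ty":0,"tz":0,"wx":0,"wy":0,"wz":0,"claw":-1},
    {"tx":0,"ty":0,"tz":-0.15,"wx":0,"wy":0,"wz":0,"claw":-1},
    {"tx":0,"ty":0,"tz":-0.15,"wx":0,"wy":0,"wz":0,"claw":-1},
    {"tx":0,"ty":0,"tz":0,"wx":0,"wy":0,"wz":0,"claw":-1},
  ],
)

```text
clock: 21.65
tool_pos: [0.5898, -0.028, 0.167]
eef_rot: [-0.074, 0.997, -0.002, -0.001]
contact_force: [-0.3, 0.2, -2.0]
opening: 0.24
finger_force: 39.8
```

Call:
drive_tool(
  targets=[
    {"tx":0,"ty":0,"tz":-0.05,"wx":0,"wy":0,"wz":0,"claw":-1},
    {"tx":0,"ty":0,"tz":-0.05,"wx":0,"wy":0,"wz":0,"claw":-1},
    {"tx":0,"ty":0,"tz":-0.05,"wx":0,"wy":0,"wz":0,"claw":-1},
    {"tx":0,"ty":0,"tz":-0.05,"wx":0,"wy":0,"wz":0,"claw":-1},
    {"tx":0,"ty":0,"tz":0,"wx":0,"wy":0,"wz":0,"claw":-1},
    {"tx":0,"ty":0,"tz":0,"wx":0,"wy":0,"wz":0,"claw":-1},
    {"tx":0,"ty":0,"tz":0,"wx":0,"wy":0,"wz":0,"claw":-1},
    {"tx":0,"ty":0,"tz":0,"wx":0,"wy":0,"wz":0,"claw":-1},
  ],
)

```text
clock: 22.45
tool_pos: [0.5898, -0.0278, 0.1609]
eef_rot: [-0.074, 0.997, -0.002, -0.001]
contact_force: [-0.3, -0.2, -1.4]
opening: 0.243
finger_force: 39.8
```

Call:
drive_tool(
  targets=[
    {"tx":0,"ty":0,"tz":-0.05,"wx":0,"wy":0,"wz":0,"claw":-1},
    {"tx":0,"ty":0,"tz":-0.05,"wx":0,"wy":0,"wz":0,"claw":-1},
    {"tx":0,"ty":0,"tz":-0.05,"wx":0,"wy":0,"wz":0,"claw":-1},
    {"tx":0,"ty":0,"tz":0,"wx":0,"wy":0,"wz":0,"claw":-1},
    {"tx":0,"ty":0,"tz":0,"wx":0,"wy":0,"wz":0,"claw":-1},
    {"tx":0,"ty":0,"tz":0,"wx":0,"wy":0,"wz":0,"claw":-1},
    {"tx":0,"ty":0,"tz":0,"wx":0,"wy":0,"wz":0,"claw":-1},
    {"tx":0,"ty":0,"tz":0,"wx":0,"wy":0,"wz":0,"claw":-1},
  ],
)

```text
clock: 23.25
tool_pos: [0.5916, -0.0275, 0.1593]
eef_rot: [-0.074, 0.997, -0.002, 0.002]
contact_force: [-2.0, -0.5, 17.7]
opening: 0.239
finger_force: 39.9
```

Call:
drive_tool(
  targets=[
    {"tx":0,"ty":0,"tz":-0.05,"wx":0,"wy":0,"wz":0,"claw":-1},
    {"tx":0,"ty":0,"tz":-0.05,"wx":0,"wy":0,"wz":0,"claw":-1},
    {"tx":0,"ty":0,"tz":-0.05,"wx":0,"wy":0,"wz":0,"claw":-1},
    {"tx":0,"ty":0,"tz":0,"wx":0,"wy":0,"wz":0,"claw":-1},
    {"tx":0,"ty":0,"tz":0,"wx":0,"wy":0,"wz":0,"claw":-1},
    {"tx":0,"ty":0,"tz":0,"wx":0,"wy":0,"wz":0,"claw":-1},
    {"tx":0,"ty":0,"tz":0,"wx":0,"wy":0,"wz":0,"claw":-1},
    {"tx":0,"ty":0,"tz":0,"wx":0,"wy":0,"wz":0,"claw":-1},
  ],
)

```text
clock: 24.05
tool_pos: [0.5953, -0.0271, 0.1585]
eef_rot: [-0.074, 0.997, -0.002, 0.006]
contact_force: [-2.8, -1.8, 35.4]
opening: 0.239
finger_force: 40.0
```

The rod touched the floor with its tip at about z = 0.038, so the third well is 35 mm deep and takes a 50 mm cell. On to the fourth well.

Call:
drive_tool(
  targets=[
    {"tx":0,"ty":0,"tz":0.3,"wx":0,"wy":0,"wz":0,"claw":-1},
    {"tx":0,"ty":0,"tz":0.7,"wx":0,"wy":0,"wz":0,"claw":-1},
    {"tx":0,"ty":0,"tz":1,"wx":0,"wy":0,"wz":0,"claw":-1},
    {"tx":0,"ty":0,"tz":0.5,"wx":0,"wy":0,"wz":0,"claw":-1},
    {"tx":0.15,"ty":-0.9,"tz":0,"wx":0,"wy":0,"wz":0,"claw":-1},
    {"tx":0.18,"ty":-0.97,"tz":0,"wx":0,"wy":0,"wz":0,"claw":-1},
    {"tx":0,"ty":0,"tz":0,"wx":0,"wy":0,"wz":0,"claw":-1},
    {"tx":0,"ty":0,"tz":0,"wx":0,"wy":0,"wz":0,"claw":-1},
  ],
)

```text
clock: 24.85
tool_pos: [0.5992, -0.0844, 0.2263]
eef_rot: [-0.074, 0.997, -0.001, -0.001]
contact_force: [-0.6, 0.6, -0.7]
opening: 0.24
finger_force: 40.0
```

```bash
python3 - <<'E'
from look import *
a,b=look("r3",("scene","side"))
P=cloud(b).reshape(-1,3)
for lo,hi in((.09,.12),(.12,.14),(.14,.16),(.16,.185)):
    q=P[(P[:,2]>lo)&(P[:,2]<hi)&(abs(P[:,0]-.60)<.025)&(abs(P[:,1]+.085)<.03)]
    if len(q): print(lo,len(q),np.median(q,0).round(4),q.min(0).round(4))
s=r.get_state();print(s["tool_pos"],s["eef_rot"])
E
```

```text
0.09 15 [ 0.5929 -0.0802  0.112 ] [ 0.5893 -0.0847  0.1053]
0.12 19 [ 0.5929 -0.0788  0.13  ] [ 0.5906 -0.0857  0.1205]
0.14 22 [ 0.5935 -0.079   0.1536] [ 0.5898 -0.083   0.1401]
0.16 33 [ 0.5955 -0.0799  0.1724] [ 0.5916 -0.0847  0.1602]
[ 0.59931172 -0.08238468  0.22669968] [-7.52051848e-02  9.97167180e-01 -8.97900283e-04 -9.94741778e-04]
```

Call:
drive_tool(
  targets=[
    {"tx":0.13,"ty":0,"tz":0,"wx":0,"wy":0,"wz":0,"claw":-1},
    {"tx":0,"ty":0,"tz":-0.5,"wx":0,"wy":0,"wz":0,"claw":-1},
    {"tx":0,"ty":0,"tz":-0.5,"wx":0,"wy":0,"wz":0,"claw":-1},
    {"tx":0,"ty":0,"tz":-0.5,"wx":0,"wy":0,"wz":0,"claw":-1},
    {"tx":0,"ty":0,"tz":-0.4,"wx":0,"wy":0,"wz":0,"claw":-1},
    {"tx":0,"ty":0,"tz":-0.15,"wx":0,"wy":0,"wz":0,"claw":-1},
    {"tx":0,"ty":0,"tz":0,"wx":0,"wy":0,"wz":0,"claw":-1},
    {"tx":0,"ty":0,"tz":0,"wx":0,"wy":0,"wz":0,"claw":-1},
  ],
)

```text
clock: 25.75
tool_pos: [0.6039, -0.0837, 0.1656]
eef_rot: [-0.074, 0.997, -0.002, -0.0]
contact_force: [0.2, 0.2, -1.7]
opening: 0.24
finger_force: 40.0
```

Call:
drive_tool(
  targets=[
    {"tx":0,"ty":0,"tz":-0.06,"wx":0,"wy":0,"wz":0,"claw":-1},
    {"tx":0,"ty":0,"tz":-0.06,"wx":0,"wy":0,"wz":0,"claw":-1},
    {"tx":0,"ty":0,"tz":-0.06,"wx":0,"wy":0,"wz":0,"claw":-1},
    {"tx":0,"ty":0,"tz":-0.06,"wx":0,"wy":0,"wz":0,"claw":-1},
    {"tx":0,"ty":0,"tz":0,"wx":0,"wy":0,"wz":0,"claw":-1},
    {"tx":0,"ty":0,"tz":0,"wx":0,"wy":0,"wz":0,"claw":-1},
    {"tx":0,"ty":0,"tz":0,"wx":0,"wy":0,"wz":0,"claw":-1},
    {"tx":0,"ty":0,"tz":0,"wx":0,"wy":0,"wz":0,"claw":-1},
  ],
)

```text
clock: 26.55
tool_pos: [0.6036, -0.0839, 0.1582]
eef_rot: [-0.074, 0.997, -0.002, -0.001]
contact_force: [-0.1, 0.6, -1.0]
opening: 0.241
finger_force: 40.0
```

Call:
drive_tool(
  targets=[
    {"tx":0,"ty":0,"tz":-0.06,"wx":0,"wy":0,"wz":0,"claw":-1},
    {"tx":0,"ty":0,"tz":-0.06,"wx":0,"wy":0,"wz":0,"claw":-1},
    {"tx":0,"ty":0,"tz":-0.06,"wx":0,"wy":0,"wz":0,"claw":-1},
    {"tx":0,"ty":0,"tz":0,"wx":0,"wy":0,"wz":0,"claw":-1},
    {"tx":0,"ty":0,"tz":0,"wx":0,"wy":0,"wz":0,"claw":-1},
    {"tx":0,"ty":0,"tz":0,"wx":0,"wy":0,"wz":0,"claw":-1},
    {"tx":0,"ty":0,"tz":0,"wx":0,"wy":0,"wz":0,"claw":-1},
    {"tx":0,"ty":0,"tz":0,"wx":0,"wy":0,"wz":0,"claw":-1},
  ],
)

```text
clock: 27.35
tool_pos: [0.6036, -0.0839, 0.1528]
eef_rot: [-0.074, 0.997, -0.002, -0.001]
contact_force: [0.5, 0.2, -0.4]
opening: 0.236
finger_force: 40.0
```

Call:
drive_tool(
  targets=[
    {"tx":0,"ty":0,"tz":-0.08,"wx":0,"wy":0,"wz":0,"claw":-1},
    {"tx":0,"ty":0,"tz":-0.08,"wx":0,"wy":0,"wz":0,"claw":-1},
    {"tx":0,"ty":0,"tz":-0.08,"wx":0,"wy":0,"wz":0,"claw":-1},
    {"tx":0,"ty":0,"tz":0,"wx":0,"wy":0,"wz":0,"claw":-1},
    {"tx":0,"ty":0,"tz":0,"wx":0,"wy":0,"wz":0,"claw":-1},
    {"tx":0,"ty":0,"tz":0,"wx":0,"wy":0,"wz":0,"claw":-1},
    {"tx":0,"ty":0,"tz":0,"wx":0,"wy":0,"wz":0,"claw":-1},
    {"tx":0,"ty":0,"tz":0,"wx":0,"wy":0,"wz":0,"claw":-1},
  ],
)

```text
clock: 28.15
tool_pos: [0.6036, -0.0839, 0.1456]
eef_rot: [-0.074, 0.997, -0.002, -0.001]
contact_force: [0.0, 0.1, -0.7]
opening: 0.238
finger_force: 40.0
```

Call:
drive_tool(
  targets=[
    {"tx":0,"ty":0,"tz":-0.05,"wx":0,"wy":0,"wz":0,"claw":-1},
    {"tx":0,"ty":0,"tz":-0.05,"wx":0,"wy":0,"wz":0,"claw":-1},
    {"tx":0,"ty":0,"tz":-0.03,"wx":0,"wy":0,"wz":0,"claw":-1},
    {"tx":0,"ty":0,"tz":0,"wx":0,"wy":0,"wz":0,"claw":-1},
    {"tx":0,"ty":0,"tz":0,"wx":0,"wy":0,"wz":0,"claw":-1},
    {"tx":0,"ty":0,"tz":0,"wx":0,"wy":0,"wz":0,"claw":-1},
    {"tx":0,"ty":0,"tz":0,"wx":0,"wy":0,"wz":0,"claw":-1},
    {"tx":0,"ty":0,"tz":0,"wx":0,"wy":0,"wz":0,"claw":-1},
  ],
)

```text
clock: 28.95
tool_pos: [0.6035, -0.0839, 0.1417]
eef_rot: [-0.074, 0.997, -0.002, -0.001]
contact_force: [-0.1, -0.2, -0.2]
opening: 0.24
finger_force: 40.0
```

Call:
drive_tool(
  targets=[
    {"tx":0,"ty":0,"tz":-0.05,"wx":0,"wy":0,"wz":0,"claw":-1},
    {"tx":0,"ty":0,"tz":-0.05,"wx":0,"wy":0,"wz":0,"claw":-1},
    {"tx":0,"ty":0,"tz":-0.05,"wx":0,"wy":0,"wz":0,"claw":-1},
    {"tx":0,"ty":0,"tz":0,"wx":0,"wy":0,"wz":0,"claw":-1},
    {"tx":0,"ty":0,"tz":0,"wx":0,"wy":0,"wz":0,"claw":-1},
    {"tx":0,"ty":0,"tz":0,"wx":0,"wy":0,"wz":0,"claw":-1},
    {"tx":0,"ty":0,"tz":0,"wx":0,"wy":0,"wz":0,"claw":-1},
    {"tx":0,"ty":0,"tz":0,"wx":0,"wy":0,"wz":0,"claw":-1},
  ],
)

```text
clock: 29.75
tool_pos: [0.6035, -0.0839, 0.1372]
eef_rot: [-0.074, 0.997, -0.002, -0.001]
contact_force: [0.5, -0.7, -1.4]
opening: 0.238
finger_force: 40.0
```

Call:
drive_tool(
  targets=[
    {"tx":0,"ty":0,"tz":-0.07,"wx":0,"wy":0,"wz":0,"claw":-1},
    {"tx":0,"ty":0,"tz":0,"wx":0,"wy":0,"wz":0,"claw":-1},
    {"tx":0,"ty":0,"tz":0,"wx":0,"wy":0,"wz":0,"claw":-1},
    {"tx":0,"ty":0,"tz":0,"wx":0,"wy":0,"wz":0,"claw":-1},
    {"tx":0,"ty":0,"tz":0,"wx":0,"wy":0,"wz":0,"claw":-1},
    {"tx":0,"ty":0,"tz":0,"wx":0,"wy":0,"wz":0,"claw":-1},
    {"tx":0,"ty":0,"tz":0,"wx":0,"wy":0,"wz":0,"claw":-1},
    {"tx":0,"ty":0,"tz":0,"wx":0,"wy":0,"wz":0,"claw":-1},
  ],
)

```text
clock: 30.55
tool_pos: [0.6035, -0.0839, 0.135]
eef_rot: [-0.074, 0.997, -0.002, -0.001]
contact_force: [0.9, -0.3, -0.5]
opening: 0.244
finger_force: 40.0
```

Call:
drive_tool(
  targets=[
    {"tx":0,"ty":0,"tz":-0.06,"wx":0,"wy":0,"wz":0,"claw":-1},
    {"tx":0,"ty":0,"tz":-0.06,"wx":0,"wy":0,"wz":0,"claw":-1},
    {"tx":0,"ty":0,"tz":-0.06,"wx":0,"wy":0,"wz":0,"claw":-1},
    {"tx":0,"ty":0,"tz":-0.04,"wx":0,"wy":0,"wz":0,"claw":-1},
    {"tx":0,"ty":0,"tz":0,"wx":0,"wy":0,"wz":0,"claw":-1},
    {"tx":0,"ty":0,"tz":0,"wx":0,"wy":0,"wz":0,"claw":-1},
    {"tx":0,"ty":0,"tz":0,"wx":0,"wy":0,"wz":0,"claw":-1},
    {"tx":0,"ty":0,"tz":0,"wx":0,"wy":0,"wz":0,"claw":-1},
  ],
)

```text
clock: 31.35
tool_pos: [0.6038, -0.0838, 0.1291]
eef_rot: [-0.074, 0.997, -0.002, -0.0]
contact_force: [-1.1, 0.5, 5.4]
opening: 0.24
finger_force: 40.0
```

The floor contact at tip z of about 0.008 makes the fourth well 65 mm deep, so it takes an 80 mm cell. Returning the rod.

Call:
drive_tool(
  targets=[
    {"tx":0,"ty":0,"tz":0.5,"wx":0,"wy":0,"wz":0,"claw":-1},
    {"tx":0,"ty":0,"tz":1,"wx":0,"wy":0,"wz":0,"claw":-1},
    {"tx":0,"ty":0,"tz":1,"wx":0,"wy":0,"wz":0,"claw":-1},
    {"tx":0,"ty":0,"tz":1,"wx":0,"wy":0,"wz":0,"claw":-1},
    {"tx":0,"ty":0,"tz":1,"wx":0,"wy":0,"wz":0,"claw":-1},
    {"tx":-0.5,"ty":-1,"tz":0,"wx":0,"wy":0,"wz":0,"claw":-1},
    {"tx":-0.5,"ty":-1,"tz":0,"wx":0,"wy":0,"wz":0,"claw":-1},
    {"tx":-0.5,"ty":-1,"tz":0,"wx":0,"wy":0,"wz":0,"claw":-1},
  ],
)

```text
clock: 32.15
tool_pos: [0.558, -0.1747, 0.2644]
eef_rot: [-0.075, 0.997, -0.002, -0.0]
contact_force: [-0.3, -0.9, -0.2]
opening: 0.234
finger_force: 40.0
```

Call:
drive_tool(
  targets=[
    {"tx":-0.5,"ty":-1,"tz":0,"wx":0,"wy":0,"wz":0,"claw":-1},
    {"tx":-0.5,"ty":-1,"tz":0,"wx":0,"wy":0,"wz":0,"claw":-1},
    {"tx":-0.5,"ty":-1,"tz":0,"wx":0,"wy":0,"wz":0,"claw":-1},
    {"tx":-0.5,"ty":-1,"tz":0,"wx":0,"wy":0,"wz":0,"claw":-1},
    {"tx":-0.5,"ty":-1,"tz":0,"wx":0,"wy":0,"wz":0,"claw":-1},
    {"tx":-0.5,"ty":-1,"tz":0,"wx":0,"wy":0,"wz":0,"claw":-1},
    {"tx":0,"ty":0,"tz":0,"wx":0,"wy":0,"wz":0,"claw":-1},
    {"tx":0,"ty":0,"tz":0,"wx":0,"wy":0,"wz":0,"claw":-1},
  ],
)

```text
clock: 32.95
tool_pos: [0.4681, -0.3545, 0.2638]
eef_rot: [-0.073, 0.997, -0.001, -0.001]
contact_force: [0.2, -0.3, -0.3]
opening: 0.24
finger_force: 40.0
```

```bash
python3 - <<'E'
from look import *
a,b=look("r4",("scene","side"))
for n,s in(("scene",a),("side",b)):
    P=cloud(s).reshape(-1,3)
    for lo,hi in((.14,.16),(.16,.19),(.19,.22),(.22,.24)):
        q=P[(P[:,2]>lo)&(P[:,2]<hi)&(abs(P[:,0]-.465)<.03)&(abs(P[:,1]+.39)<.04)]
        if len(q): print(n,lo,len(q),np.median(q,0).round(4),q.min(0).round(4))
    m=(abs(P[:,0]-.47)<.09)&(abs(P[:,1]+.42)<.09)&(P[:,2]>.045)&(P[:,2]<.06)
    print("stand",cv2.minAreaRect((P[m][:,:2]*1000).astype(np.float32)),np.median(P[m],0))
s=r.get_state();print(s["clock"],s["tool_pos"],s["eef_rot"])
ca=cv2.resize(a["image"][220:320,90:180],None,fx=4.4,fy=4.4,interpolation=2); cb=cv2.resize(b["image"][120:190,350:420],None,fx=5,fy=440/70,interpolation=2)
cv2.imwrite("pics/c9.png",np.hstack([ca,cb]))
E
```

```text
scene 0.14 26 [ 0.4675 -0.3546  0.1519] [ 0.4628 -0.3589  0.1408]
scene 0.16 45 [ 0.4682 -0.3539  0.175 ] [ 0.464  -0.3586  0.1602]
scene 0.19 47 [ 0.4694 -0.3541  0.2049] [ 0.4647 -0.3583  0.1902]
scene 0.22 32 [ 0.4703 -0.3535  0.2301] [ 0.4655 -0.358   0.2208]
stand ((467.1065979003906, -420.1011962890625), (73.88754272460938, 75.83895874023438), 63.20387268066406) [ 0.47146871 -0.42057298  0.05199112]
side 0.14 10 [ 0.4656 -0.3533  0.1506] [ 0.461  -0.3552  0.1438]
side 0.16 14 [ 0.4648 -0.3523  0.1738] [ 0.4601 -0.3593  0.1633]
side 0.19 12 [ 0.467  -0.3523  0.2022] [ 0.462  -0.3561  0.1905]
side 0.22 8 [ 0.4644 -0.3518  0.2298] [ 0.4631 -0.3555  0.2213]
stand ((463.4083251953125, -417.0752868652344), (81.11872863769531, 72.28643798828125), 67.64720153808594) [ 0.46347506 -0.41678445  0.04995401]
33.05 [ 0.46930309 -0.35251559  0.26396732] [-7.53417911e-02  9.97157004e-01 -1.21124799e-03 -2.39593495e-04]
```

View pics/c9.png

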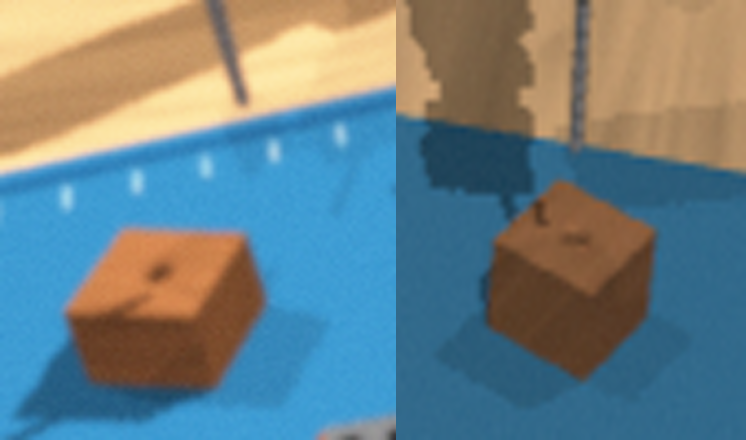

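The crop shows the stand hole at (159,271) on the left and (575,238) on the right. The rod tip hangs above it, leaning about 0.035 rad. I'll straighten it and hover just above the hole.

Call:
drive_tool(
  targets=[
    {"tx":-0.11,"ty":-1,"tz":0,"wx":0.015,"wy":-0.034,"wz":0,"claw":-1},
    {"tx":0,"ty":-1,"tz":0,"wx":0,"wy":0,"wz":0,"claw":-1},
    {"tx":0,"ty":-0.17,"tz":0,"wx":0,"wy":0,"wz":0,"claw":-1},
    {"tx":0,"ty":0,"tz":-0.8,"wx":0,"wy":0,"wz":0,"claw":-1},
    {"tx":0,"ty":0,"tz":-0.8,"wx":0,"wy":0,"wz":0,"claw":-1},
    {"tx":0,"ty":0,"tz":-0.7,"wx":0,"wy":0,"wz":0,"claw":-1},
    {"tx":0,"ty":0,"tz":0,"wx":0,"wy":0,"wz":0,"claw":-1},
    {"tx":0,"ty":0,"tz":0,"wx":0,"wy":0,"wz":0,"claw":-1},
  ],
)

```text
clock: 33.85
tool_pos: [0.4663, -0.4176, 0.195]
eef_rot: [-0.075, 0.997, 0.005, 0.018]
contact_force: [-0.6, -0.7, -1.1]
opening: 0.238
finger_force: 40.0
```

```bash
python3 look.py r5; python3 - <<'E'
from look import *
w=cv2.imread("pics/wrist_r5.png")
cv2.imwrite("pics/c10.png",cv2.resize(w[100:340,220:420],None,fx=2.5,fy=2.5,interpolation=2))
for n,s in zip(("scene","side"),look("r5",("scene","side"))):
    P=cloud(s).reshape(-1,3)
    for lo,hi in((.056,.08),(.08,.11),(.11,.14),(.14,.165)):
        q=P[(P[:,2]>lo)&(P[:,2]<hi)&(abs(P[:,0]-.465)<.02)&(abs(P[:,1]+.418)<.02)]
        if len(q): print(n,lo,len(q),np.median(q,0).round(4),q.min(0).round(4))
E
```

```text
33.85 [ 1.02  0.81 -0.65  1.62  0.56  0.88  1.89] [ 0.4663 -0.4176  0.195 ] [-0.0754  0.997   0.0053  0.0179]
[[-0.151 -0.933 -0.327  0.386]
 [ 0.989 -0.14  -0.058 -0.432]
 [ 0.008 -0.332  0.943  0.33 ]
 [ 0.     0.     0.     1.   ]]
scene 0.056 7 [ 0.4715 -0.4155  0.0754] [ 0.4655 -0.4189  0.0749]
scene 0.08 43 [ 0.4703 -0.416   0.0943] [ 0.4651 -0.4205  0.0807]
scene 0.11 45 [ 0.471  -0.4162  0.1272] [ 0.4672 -0.4208  0.1105]
scene 0.14 35 [ 0.471  -0.4162  0.1517] [ 0.4666 -0.4202  0.1407]
side 0.056 5 [ 0.4643 -0.4164  0.0706] [ 0.4516 -0.4203  0.0577]
side 0.08 24 [ 0.4652 -0.4122  0.0904] [ 0.4614 -0.4206  0.0803]
side 0.11 28 [ 0.4652 -0.414   0.1245] [ 0.4614 -0.4206  0.11  ]
side 0.14 19 [ 0.4659 -0.4124  0.1536] [ 0.4626 -0.4208  0.1421]
```

View pics/c10.png

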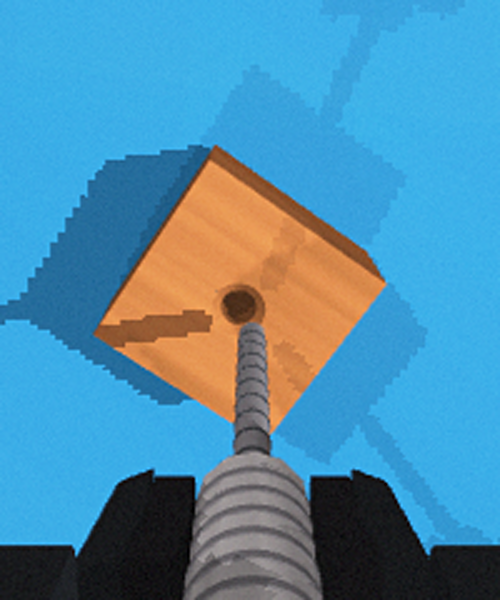

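The crop shows the rod tip centred at (251,329) and the stand hole centred at (242,305).

```bash
python3 - <<'E'
from h import *
s=dict(np.load("wrist_r5.npz"))
for z in(.070,.0735,.076): print(ray(s,320.2,231.6,z).round(4))
print(ray(s,316.6,221.8,.053).round(4)); print(s["K"])
E
```

```text
[ 0.4665 -0.4181  0.07  ]
[ 0.4654 -0.4183  0.0735]
[ 0.4646 -0.4185  0.076 ]
[ 0.4638 -0.4215  0.053 ]
[[347.6010168    0.         320.62427858]
 [  0.         347.6010168  243.41550144]
 [  0.           0.           1.        ]]
```

Call:
drive_tool(
  targets=[
    {"tx":-0.085,"ty":-0.105,"tz":0,"wx":0,"wy":0,"wz":0,"claw":-1},
    {"tx":0,"ty":0,"tz":0,"wx":0,"wy":0,"wz":0,"claw":-1},
    {"tx":0,"ty":0,"tz":-0.3,"wx":0,"wy":0,"wz":0,"claw":-1},
    {"tx":0,"ty":0,"tz":-0.2,"wx":0,"wy":0,"wz":0,"claw":-1},
    {"tx":0,"ty":0,"tz":-0.2,"wx":0,"wy":0,"wz":0,"claw":-1},
    {"tx":0,"ty":0,"tz":-0.2,"wx":0,"wy":0,"wz":0,"claw":-1},
    {"tx":0,"ty":0,"tz":0,"wx":0,"wy":0,"wz":0,"claw":-1},
    {"tx":0,"ty":0,"tz":0,"wx":0,"wy":0,"wz":0,"claw":-1},
  ],
)

```text
clock: 34.8
tool_pos: [0.4629, -0.4218, 0.167]
eef_rot: [-0.075, 0.997, 0.005, 0.018]
contact_force: [1.1, 0.6, -0.5]
opening: 0.24
finger_force: 40.0
```

Call:
drive_tool(
  targets=[
    {"tx":0,"ty":0,"tz":-0.25,"wx":0,"wy":0,"wz":0,"claw":-1},
    {"tx":0,"ty":0,"tz":-0.25,"wx":0,"wy":0,"wz":0,"claw":-1},
    {"tx":0,"ty":0,"tz":-0.25,"wx":0,"wy":0,"wz":0,"claw":-1},
    {"tx":0,"ty":0,"tz":-0.25,"wx":0,"wy":0,"wz":0,"claw":-1},
    {"tx":0,"ty":0,"tz":0,"wx":0,"wy":0,"wz":0,"claw":-1},
    {"tx":0,"ty":0,"tz":0,"wx":0,"wy":0,"wz":0,"claw":-1},
    {"tx":0,"ty":0,"tz":0,"wx":0,"wy":0,"wz":0,"claw":-1},
    {"tx":0,"ty":0,"tz":0,"wx":0,"wy":0,"wz":0,"claw":-1},
  ],
)

```text
clock: 35.6
tool_pos: [0.4627, -0.422, 0.1376]
eef_rot: [-0.074, 0.997, 0.005, 0.018]
contact_force: [1.9, 0.1, -2.3]
opening: 0.238
finger_force: 40.0
```

Call:
drive_tool(
  targets=[
    {"tx":0,"ty":0,"tz":-0.18,"wx":0,"wy":0,"wz":0,"claw":-1},
    {"tx":0,"ty":0,"tz":0,"wx":0,"wy":0,"wz":0,"claw":-1},
    {"tx":0,"ty":0,"tz":0,"wx":0,"wy":0,"wz":0,"claw":1},
    {"tx":0,"ty":0,"tz":0,"wx":0,"wy":0,"wz":0,"claw":1},
    {"tx":0,"ty":0,"tz":0,"wx":0,"wy":0,"wz":0,"claw":1},
    {"tx":0,"ty":0,"tz":0,"wx":0,"wy":0,"wz":0,"claw":1},
    {"tx":0,"ty":0,"tz":0,"wx":0,"wy":0,"wz":0,"claw":1},
    {"tx":0,"ty":0,"tz":0.3,"wx":0,"wy":0,"wz":0,"claw":1},
  ],
)

```text
clock: 36.4
tool_pos: [0.4618, -0.4218, 0.1403]
eef_rot: [-0.074, 0.997, 0.006, 0.016]
contact_force: [0.4, 0.5, -0.6]
opening: 0.762
finger_force: 0.0
```

Call:
drive_tool(
  targets=[
    {"tx":0,"ty":0,"tz":1,"wx":0,"wy":0,"wz":0,"claw":1},
    {"tx":0,"ty":0,"tz":1,"wx":0,"wy":0,"wz":0,"claw":1},
    {"tx":0,"ty":0,"tz":1,"wx":0,"wy":0,"wz":0,"claw":1},
    {"tx":0,"ty":0,"tz":1,"wx":-0.015,"wy":0.034,"wz":0,"claw":1},
    {"tx":0,"ty":1,"tz":0.5,"wx":0,"wy":0,"wz":0,"claw":1},
    {"tx":0,"ty":1,"tz":0,"wx":0,"wy":0,"wz":0,"claw":1},
    {"tx":0,"ty":1,"tz":0,"wx":0,"wy":0,"wz":0,"claw":1},
    {"tx":0,"ty":1,"tz":0,"wx":0,"wy":0,"wz":0,"claw":1},
  ],
)

```text
clock: 37.2
tool_pos: [0.4627, -0.3009, 0.277]
eef_rot: [-0.074, 0.997, -0.002, -0.0]
contact_force: [-0.2, 0.6, 0.1]
opening: 1.003
finger_force: 0.0
```

```bash
cat rod.py | head -3 >/dev/null; python3 rod.py r6; python3 - <<'E'
from h import *
print(r.get_state()["tool_pos"],r.get_state()["clock"])
cl=[(cloud(dict(np.load(f"{n}_r6.npz"))),np.load(f"{n}_r6.npz")["image"]) for n in("scene","side")]
for c in cl:
    im,hm=ortho([c],.37,.54,.2,.45,.002,.03,.1)
    b=(hm>.04).astype(np.uint8); k,lab,st,_=cv2.connectedComponentsWithStats(b)
    for i in range(1,k):
        if st[i,4]<20: continue
        ys,xs=np.where(lab==i); z=hm[ys,xs]; top=np.percentile(z,95); t=z>top-.004
        c0,rad=cv2.minEnclosingCircle(np.stack([.54-(ys[t]+.5)*.002,.45-(xs[t]+.5)*.002],1).astype(np.float32)*1000)
        print(np.round(c0,1),round(rad,1),top.round(4))
E
```

```text
scene 0.04 720 [ 0.467  -0.4205  0.048 ] [ 0.4767 -0.4185  0.0518]
scene 0.12 107 [ 0.4708 -0.4206  0.1326] [ 0.4727 -0.4191  0.1317]
scene 0.145 106 [ 0.4699 -0.4211  0.1575] [ 0.4727 -0.4197  0.1585]
scene 0.17 49 [ 0.4645 -0.4208  0.173 ] [ 0.4675 -0.4211  0.1729]
side 0.04 382 [ 0.4638 -0.4168  0.048 ] [ 0.4625 -0.4112  0.0491]
side 0.12 58 [ 0.4619 -0.4151  0.1325] [ 0.4611 -0.4117  0.1335]
side 0.145 53 [ 0.4614 -0.4148  0.1572] [ 0.4601 -0.4114  0.1582]
side 0.17 1 [ 0.4538 -0.4139  0.1715] [ 0.4538 -0.4139  0.1715]
[ 0.46347607 -0.29708555  0.27746964] 37.3
[496.3 327. ] 12.3 0.088
[496.  253.3] 10.9 0.073
[488.2 388.6] 10.8 0.0573
[420.2 251.1] 12.8 0.0877
[418.2 323.8] 12.7 0.0726
[416.  392.3] 8.8 0.058
[489. 331.] 14.4 0.0872
[489.1 257.8] 13.4 0.0728
[480.2 397. ] 12.3 0.0581
[412. 328.] 13.9 0.0727
[411.2 256.2] 13.6 0.0868
[404.4 398.5] 12.7 0.0586
```

Call:
drive_tool(
  targets=[
    {"tx":0.45,"ty":1,"tz":0,"wx":0,"wy":0,"wz":0,"claw":1},
    {"tx":0.45,"ty":1,"tz":0,"wx":0,"wy":0,"wz":0,"claw":1},
    {"tx":0.45,"ty":1,"tz":0,"wx":0,"wy":0,"wz":0,"claw":1},
    {"tx":0.45,"ty":1,"tz":0,"wx":0,"wy":0,"wz":0,"claw":1},
    {"tx":0.45,"ty":1,"tz":0,"wx":0,"wy":0,"wz":0,"claw":1},
    {"tx":0.45,"ty":1,"tz":0,"wx":0,"wy":0,"wz":0,"claw":1},
    {"tx":0.45,"ty":1,"tz":0,"wx":0,"wy":0,"wz":0,"claw":1},
    {"tx":0.1,"ty":0.9,"tz":0,"wx":0,"wy":0,"wz":0,"claw":1},
  ],
)

```text
clock: 38.1
tool_pos: [0.5618, -0.064, 0.2765]
eef_rot: [-0.074, 0.997, -0.001, 0.0]
contact_force: [0.6, 0.3, 0.7]
opening: 1.001
finger_force: 0.0
```

Call:
drive_tool(
  targets=[
    {"tx":0,"ty":0,"tz":0,"wx":0,"wy":0,"wz":0,"claw":1},
    {"tx":0,"ty":0,"tz":0,"wx":0,"wy":0,"wz":0,"claw":1},
    {"tx":0,"ty":0,"tz":0,"wx":0,"wy":0,"wz":0,"claw":1},
    {"tx":0,"ty":0,"tz":0,"wx":0,"wy":0,"wz":0,"claw":1},
    {"tx":0,"ty":0,"tz":0,"wx":0,"wy":0,"wz":0,"claw":1},
    {"tx":0,"ty":0,"tz":0,"wx":0,"wy":0,"wz":0,"claw":1},
    {"tx":0,"ty":0,"tz":0,"wx":0,"wy":0,"wz":0,"claw":1},
    {"tx":0,"ty":0,"tz":0,"wx":0,"wy":0,"wz":0,"claw":1},
  ],
)

```text
clock: 38.9
tool_pos: [0.5601, -0.0653, 0.276]
eef_rot: [-0.074, 0.997, -0.002, -0.001]
contact_force: [-0.8, 0.9, -0.4]
opening: 1.001
finger_force: 0.0
```

```bash
python3 look.py w7; python3 - <<'E'
from h import *
s=dict(np.load("wrist_w7.npz")); W=cloud(s); g=cv2.cvtColor(s["image"],cv2.COLOR_BGR2GRAY)
deck=(abs(W[...,2]-.072)<.006)&(W[...,0]>.53)&(W[...,0]<.66)
print(deck.sum(),np.median(W[deck][:,2]),np.percentile(g[deck],[1,5,10,25,50]))
m=(deck&(g<45)).astype(np.uint8)*255
for th in(35,50,65):
    m=(deck&(g<th)).astype(np.uint8)
    k,lab,st,_=cv2.connectedComponentsWithStats(m)
    for i in range(1,k):
        if st[i,4]<150: continue
        ys,xs=np.where(lab==i)
        p=np.array([ray(s,u,v,.073)[:2]*1000 for u,v in zip(xs,ys)],np.float32)
        print(th,st[i],cv2.minAreaRect(p))
E
```

```text
38.9 [ 0.42  0.64 -0.67  1.7   0.47  0.97  1.3 ] [ 0.5601 -0.0653  0.276 ] [-7.430e-02  9.972e-01 -1.600e-03 -8.000e-04]
[[-0.148 -0.945 -0.293  0.485]
 [ 0.989 -0.143 -0.041 -0.077]
 [-0.003 -0.296  0.955  0.414]
 [ 0.     0.     0.     1.   ]]
19826 0.07276044274943413 [ 35.  44.  83. 150. 164.]
50 [274 229  40  39 589] ((598.6546020507812, -89.457275390625), (41.22706604003906, 40.21710205078125), 8.584593772888184)
50 [329 229  40  39 594] ((590.2125854492188, -33.650699615478516), (41.20730209350586, 40.1979866027832), 8.60549545288086)
65 [273 229  41  39 640] ((598.6856689453125, -89.66120910644531), (41.22783660888672, 40.6298828125), 8.584822654724121)
65 [328 229  42  39 658] ((590.2474975585938, -33.8331298828125), (41.20719528198242, 41.50387954711914), 8.584562301635742)
```

Call:
drive_tool(
  targets=[
    {"tx":0,"ty":1,"tz":0,"wx":0,"wy":0,"wz":0,"claw":1},
    {"tx":0,"ty":1,"tz":0,"wx":0,"wy":0,"wz":0,"claw":1},
    {"tx":-0.5,"ty":1,"tz":0,"wx":0,"wy":0,"wz":0,"claw":1},
    {"tx":-0.5,"ty":1,"tz":0,"wx":0,"wy":0,"wz":0,"claw":1},
    {"tx":-0.5,"ty":1,"tz":0,"wx":0,"wy":0,"wz":0,"claw":1},
    {"tx":-0.5,"ty":1,"tz":0,"wx":0,"wy":0,"wz":0,"claw":1},
    {"tx":-0.5,"ty":1,"tz":0,"wx":0,"wy":0,"wz":0,"claw":1},
    {"tx":-0.5,"ty":1,"tz":0,"wx":0,"wy":0,"wz":0,"claw":1},
  ],
)

```text
clock: 39.75
tool_pos: [0.4695, 0.176, 0.2761]
eef_rot: [-0.074, 0.997, -0.002, -0.001]
contact_force: [1.2, 1.0, -0.2]
opening: 0.999
finger_force: 0.0
```

Call:
drive_tool(
  targets=[
    {"tx":-0.5,"ty":1,"tz":0,"wx":0,"wy":0,"wz":0,"claw":1},
    {"tx":0,"ty":1,"tz":0,"wx":0,"wy":0,"wz":0,"claw":1},
    {"tx":0,"ty":1,"tz":0,"wx":0,"wy":0,"wz":0,"claw":1},
    {"tx":0,"ty":1,"tz":0,"wx":0,"wy":0,"wz":0,"claw":1},
    {"tx":0,"ty":0,"tz":0,"wx":0,"wy":0,"wz":0,"claw":-0.09},
    {"tx":0,"ty":0,"tz":0,"wx":0,"wy":0,"wz":0,"claw":-0.09},
    {"tx":0,"ty":0,"tz":0,"wx":0,"wy":0,"wz":0,"claw":-0.09},
    {"tx":0,"ty":0,"tz":0,"wx":0,"wy":0,"wz":0,"claw":-0.09},
  ],
)

```text
clock: 40.55
tool_pos: [0.4555, 0.2934, 0.2759]
eef_rot: [-0.073, 0.997, -0.002, -0.001]
contact_force: [0.1, -0.1, -0.8]
opening: 0.666
finger_force: 0.0
```

```bash
cat > cells.py <<'E'
import sys
from h import *
def cells(tag):
    s=dict(np.load(f"wrist_{tag}.npz")); W=cloud(s)
    for h in(.0575,.0725,.0875):
        m=((abs(W[...,2]-h)<.0035)&(W[...,1]>.2)&(W[...,1]<.45)&(W[...,0]>.37)&(W[...,0]<.53)).astype(np.uint8)
        k,lab,st,_=cv2.connectedComponentsWithStats(m)
        for i in range(1,k):
            if st[i,4]<150: continue
            P=W[lab==i]; c,rad=cv2.minEnclosingCircle((P[:,:2]*1000).astype(np.float32))
            print(h,st[i,4],np.round(c,1),round(rad,1),P[:,2].max().round(4),np.median(P,0).round(4))
cells(sys.argv[1])
E
python3 look.py w8; python3 cells.py w8
```

```text
40.55 [-0.27  0.6  -0.65  1.76  0.44  0.93  0.61] [0.4555 0.2934 0.2759] [-7.350e-02  9.973e-01 -2.200e-03 -9.000e-04]
[[-0.147 -0.945 -0.293  0.38 ]
 [ 0.989 -0.141 -0.039  0.282]
 [-0.004 -0.296  0.955  0.414]
 [ 0.     0.     0.     1.   ]]
0.0575 495 [406.1 393.2] 12.9 0.0592 [0.4058 0.3926 0.0563]
0.0575 417 [482.4 393.2] 13.0 0.0587 [0.4819 0.3929 0.0562]
0.0725 537 [413.8 323. ] 12.9 0.0742 [0.4133 0.3227 0.0713]
0.0725 462 [491.1 253.4] 12.9 0.0734 [0.4909 0.2532 0.0713]
0.0875 596 [413.4 251.9] 12.9 0.0892 [0.4133 0.2521 0.0863]
0.0875 481 [491.6 327.3] 12.9 0.0887 [0.4909 0.327  0.0863]
```

Call:
drive_tool(
  targets=[
    {"tx":0.3,"ty":1,"tz":0,"wx":0,"wy":0,"wz":0,"claw":-0.09},
    {"tx":0.3,"ty":1,"tz":0,"wx":0,"wy":0,"wz":0,"claw":-0.09},
    {"tx":0.28,"ty":1,"tz":0,"wx":0,"wy":0,"wz":0,"claw":-0.09},
    {"tx":0,"ty":0.32,"tz":0,"wx":0,"wy":0,"wz":0,"claw":-0.09},
    {"tx":0,"ty":0,"tz":-1,"wx":0,"wy":0,"wz":0,"claw":-0.09},
    {"tx":0,"ty":0,"tz":-1,"wx":0,"wy":0,"wz":0,"claw":-0.09},
    {"tx":0,"ty":0,"tz":-1,"wx":0,"wy":0,"wz":0,"claw":-0.09},
    {"tx":0,"ty":0,"tz":-1,"wx":0,"wy":0,"wz":0,"claw":-0.09},
  ],
)

```text
clock: 41.4
tool_pos: [0.4817, 0.3928, 0.155]
eef_rot: [-0.074, 0.997, -0.002, -0.001]
contact_force: [-1.0, 1.2, -0.2]
opening: 0.454
finger_force: 0.0
```

Call:
drive_tool(
  targets=[
    {"tx":0,"ty":0,"tz":-0.5,"wx":0,"wy":0,"wz":0,"claw":-0.09},
    {"tx":0,"ty":0,"tz":0,"wx":0,"wy":0,"wz":0,"claw":-0.09},
    {"tx":0,"ty":0,"tz":0,"wx":0,"wy":0,"wz":0,"claw":-0.09},
    {"tx":0,"ty":0,"tz":0,"wx":0,"wy":0,"wz":0,"claw":-0.09},
    {"tx":0,"ty":0,"tz":0,"wx":0,"wy":0,"wz":0,"claw":-0.09},
    {"tx":0,"ty":0,"tz":0,"wx":0,"wy":0,"wz":0,"claw":-0.09},
    {"tx":0,"ty":0,"tz":0,"wx":0,"wy":0,"wz":0,"claw":-0.09},
    {"tx":0,"ty":0,"tz":0,"wx":0,"wy":0,"wz":0,"claw":-0.09},
  ],
)

```text
clock: 42.2
tool_pos: [0.4817, 0.3945, 0.1413]
eef_rot: [-0.074, 0.997, -0.001, -0.001]
contact_force: [-0.1, -0.2, -0.1]
opening: 0.452
finger_force: 0.0
```

Call:
drive_tool(
  targets=[
    {"tx":0,"ty":-0.05,"tz":-1,"wx":0,"wy":0,"wz":0,"claw":-0.09},
    {"tx":0,"ty":0,"tz":-1,"wx":0,"wy":0,"wz":0,"claw":-0.09},
    {"tx":0,"ty":0,"tz":-0.8,"wx":0,"wy":0,"wz":0,"claw":-0.09},
    {"tx":0,"ty":0,"tz":-0.3,"wx":0,"wy":0,"wz":0,"claw":-0.09},
    {"tx":0,"ty":0,"tz":0,"wx":0,"wy":0,"wz":0,"claw":-0.09},
    {"tx":0,"ty":0,"tz":0,"wx":0,"wy":0,"wz":0,"claw":-0.09},
    {"tx":0,"ty":0,"tz":0,"wx":0,"wy":0,"wz":0,"claw":-0.09},
    {"tx":0,"ty":0,"tz":0,"wx":0,"wy":0,"wz":0,"claw":-0.09},
  ],
)

```text
clock: 43.0
tool_pos: [0.4821, 0.3935, 0.0492]
eef_rot: [-0.074, 0.997, -0.001, -0.0]
contact_force: [-0.3, 0.3, 0.3]
opening: 0.455
finger_force: 0.0
```

Call:
drive_tool(
  force=25,
  targets=[
    {"tx":0,"ty":0,"tz":0,"wx":0,"wy":0,"wz":0,"claw":-1},
    {"tx":0,"ty":0,"tz":0,"wx":0,"wy":0,"wz":0,"claw":-1},
    {"tx":0,"ty":0,"tz":0,"wx":0,"wy":0,"wz":0,"claw":-1},
    {"tx":0,"ty":0,"tz":0,"wx":0,"wy":0,"wz":0,"claw":-1},
    {"tx":0,"ty":0,"tz":0,"wx":0,"wy":0,"wz":0,"claw":-1},
    {"tx":0,"ty":0,"tz":0,"wx":0,"wy":0,"wz":0,"claw":-1},
    {"tx":0,"ty":0,"tz":0,"wx":0,"wy":0,"wz":0,"claw":-1},
    {"tx":0,"ty":0,"tz":0,"wx":0,"wy":0,"wz":0,"claw":-1},
  ],
)

```text
clock: 43.8
tool_pos: [0.4818, 0.3932, 0.0483]
eef_rot: [-0.074, 0.997, -0.001, -0.001]
contact_force: [-0.8, -0.2, 4.4]
opening: 0.286
finger_force: 24.9
```

Call:
drive_tool(
  targets=[
    {"tx":0,"ty":0,"tz":0.3,"wx":0,"wy":0,"wz":0,"claw":-1},
    {"tx":0,"ty":0,"tz":1,"wx":0,"wy":0,"wz":0,"claw":-1},
    {"tx":0,"ty":0,"tz":1,"wx":0,"wy":0,"wz":0,"claw":-1},
    {"tx":0,"ty":0,"tz":1,"wx":0,"wy":0,"wz":0,"claw":-1},
    {"tx":0,"ty":0,"tz":1,"wx":0,"wy":0,"wz":0,"claw":-1},
    {"tx":0,"ty":0,"tz":1,"wx":0,"wy":0,"wz":0,"claw":-1},
    {"tx":0,"ty":-1,"tz":0.5,"wx":0,"wy":0,"wz":0,"claw":-1},
    {"tx":0,"ty":-1,"tz":0,"wx":0,"wy":0,"wz":0,"claw":-1},
  ],
)

```text
clock: 44.6
tool_pos: [0.4817, 0.334, 0.2245]
eef_rot: [-0.075, 0.997, -0.0, 0.001]
contact_force: [-0.0, -0.4, -0.9]
opening: 0.282
finger_force: 24.9
```

Call:
drive_tool(
  targets=[
    {"tx":0.4,"ty":-1,"tz":0,"wx":0,"wy":0,"wz":0,"claw":-1},
    {"tx":0.4,"ty":-1,"tz":0,"wx":0,"wy":0,"wz":0,"claw":-1},
    {"tx":0.4,"ty":-1,"tz":0,"wx":0,"wy":0,"wz":0,"claw":-1},
    {"tx":0.4,"ty":-1,"tz":0,"wx":0,"wy":0,"wz":0,"claw":-1},
    {"tx":0.4,"ty":-1,"tz":0,"wx":0,"wy":0,"wz":0,"claw":-1},
    {"tx":0.4,"ty":-1,"tz":0,"wx":0,"wy":0,"wz":0,"claw":-1},
    {"tx":0.4,"ty":-1,"tz":0,"wx":0,"wy":0,"wz":0,"claw":-1},
    {"tx":0.4,"ty":-1,"tz":0,"wx":0,"wy":0,"wz":0,"claw":-1},
  ],
)

```text
clock: 45.4
tool_pos: [0.5773, 0.0914, 0.2219]
eef_rot: [-0.074, 0.997, -0.002, -0.001]
contact_force: [0.8, -0.2, -0.7]
opening: 0.284
finger_force: 24.9
```

Call:
drive_tool(
  targets=[
    {"tx":0.42,"ty":-1,"tz":0,"wx":0,"wy":0,"wz":0,"claw":-1},
    {"tx":0,"ty":-1,"tz":0,"wx":0,"wy":0,"wz":0,"claw":-1},
    {"tx":0,"ty":-1,"tz":0,"wx":0,"wy":0,"wz":0,"claw":-1},
    {"tx":0,"ty":-1,"tz":0,"wx":0,"wy":0,"wz":0,"claw":-1},
    {"tx":0,"ty":-0.26,"tz":-0.6,"wx":0,"wy":0,"wz":0,"claw":-1},
    {"tx":0,"ty":0,"tz":-1,"wx":0,"wy":0,"wz":0,"claw":-1},
    {"tx":0,"ty":0,"tz":-1,"wx":0,"wy":0,"wz":0,"claw":-1},
    {"tx":0,"ty":0,"tz":-0.6,"wx":0,"wy":0,"wz":0,"claw":-1},
  ],
)

```text
clock: 46.2
tool_pos: [0.5884, -0.0355, 0.1238]
eef_rot: [-0.074, 0.997, -0.002, -0.003]
contact_force: [0.6, 0.5, -0.7]
opening: 0.288
finger_force: 24.9
```

Call:
drive_tool(
  targets=[
    {"tx":0,"ty":0,"tz":0,"wx":0,"wy":0,"wz":0,"claw":-1},
    {"tx":0,"ty":0,"tz":0,"wx":0,"wy":0,"wz":0,"claw":-1},
    {"tx":0,"ty":0,"tz":0,"wx":0,"wy":0,"wz":0,"claw":-1},
    {"tx":0,"ty":0,"tz":0,"wx":0,"wy":0,"wz":0,"claw":-1},
    {"tx":0,"ty":0,"tz":0,"wx":0,"wy":0,"wz":0,"claw":-1},
    {"tx":0,"ty":0,"tz":0,"wx":0,"wy":0,"wz":0,"claw":-1},
    {"tx":0,"ty":0,"tz":0,"wx":0,"wy":0,"wz":0,"claw":-1},
    {"tx":0,"ty":0,"tz":0,"wx":0,"wy":0,"wz":0,"claw":-1},
  ],
)

```text
clock: 47.0
tool_pos: [0.5902, -0.0348, 0.1261]
eef_rot: [-0.074, 0.997, -0.002, -0.001]
contact_force: [0.0, -0.4, -0.4]
opening: 0.289
finger_force: 24.9
```

```bash
cat > ins.py <<'E'
import sys
from look import *
tag,y0,zlo=sys.argv[1],float(sys.argv[2]),float(sys.argv[3])
st=r.get_state(); print(st["clock"],st["tool_pos"].round(4),st["contact_force"].round(1))
a,b=look(tag,("wrist","side"))
for n,s in(("wrist",a),("side",b)):
    P=cloud(s).reshape(-1,3)
    for lo in np.arange(zlo,zlo+.05,.012):
        q=P[(P[:,2]>lo)&(P[:,2]<lo+.012)&(abs(P[:,0]-.594)<.03)&(abs(P[:,1]-y0)<.025)]
        if len(q)>20: print(n,lo.round(3),len(q),np.median(q,0).round(4),q.min(0).round(4),q.max(0).round(4))
W=cloud(a); g=cv2.cvtColor(a["image"],cv2.COLOR_BGR2GRAY)
m=((abs(W[...,2]-.072)<.005)&(g<55)&(W[...,0]>.55)&(W[...,0]<.64)).astype(np.uint8)
k,lab,stt,_=cv2.connectedComponentsWithStats(m)
for i in range(1,k):
    if stt[i,4]>100: print("gasket",stt[i],cv2.minAreaRect((W[lab==i][:,:2]*1000).astype(np.float32)))
E
python3 ins.py i1 -.0337 .078
```

```text
47.0 [ 0.5902 -0.0348  0.1261] [ 0.  -0.4 -0.4]
wrist 0.078 162 [ 0.5796 -0.0362  0.0874] [ 0.5776 -0.0478  0.0847] [ 0.5906 -0.0226  0.09  ]
wrist 0.09 372 [ 0.5798 -0.0362  0.0964] [ 0.5776 -0.0475  0.09  ] [ 0.587 -0.023  0.102]
wrist 0.102 445 [ 0.5798 -0.0367  0.1084] [ 0.5778 -0.048   0.102 ] [ 0.5872 -0.0235  0.114 ]
wrist 0.114 974 [ 0.5799 -0.0359  0.1211] [ 0.5764 -0.0586  0.1141] [ 0.5921 -0.0112  0.126 ]
wrist 0.126 3842 [ 0.5859 -0.0358  0.1341] [ 0.5759 -0.0586  0.126 ] [ 0.6039 -0.0104  0.138 ]
side 0.078 26 [ 0.5867 -0.022   0.086 ] [ 0.5762 -0.0309  0.0805] [ 0.6023 -0.0166  0.0898]
side 0.09 39 [ 0.5856 -0.0214  0.0963] [ 0.5762 -0.0352  0.091 ] [ 0.599  -0.014   0.1011]
gasket [ 191  238   76   66 1980] ((598.939697265625, -89.69026184082031), (41.32923126220703, 42.22367858886719), 8.574674606323242)
gasket [ 289  238   72   66 1293] ((589.8984375, -34.42259216308594), (41.179237365722656, 42.87553405761719), 10.695499420166016)
```

Call:
drive_tool(
  targets=[
    {"tx":0,"ty":0.03,"tz":-0.2,"wx":0,"wy":0,"wz":0,"claw":-1},
    {"tx":0,"ty":0,"tz":-0.2,"wx":0,"wy":0,"wz":0,"claw":-1},
    {"tx":0,"ty":0,"tz":-0.2,"wx":0,"wy":0,"wz":0,"claw":-1},
    {"tx":0,"ty":0,"tz":-0.2,"wx":0,"wy":0,"wz":0,"claw":-1},
    {"tx":0,"ty":0,"tz":0,"wx":0,"wy":0,"wz":0,"claw":-1},
    {"tx":0,"ty":0,"tz":0,"wx":0,"wy":0,"wz":0,"claw":-1},
    {"tx":0,"ty":0,"tz":0,"wx":0,"wy":0,"wz":0,"claw":-1},
    {"tx":0,"ty":0,"tz":0,"wx":0,"wy":0,"wz":0,"claw":-1},
  ],
)

```text
clock: 47.9
tool_pos: [0.5904, -0.0339, 0.1023]
eef_rot: [-0.074, 0.997, -0.002, -0.001]
contact_force: [-0.3, -0.3, -0.2]
opening: 0.29
finger_force: 24.9
```

Call:
drive_tool(
  targets=[
    {"tx":0,"ty":0,"tz":-0.2,"wx":0,"wy":0,"wz":0,"claw":-1},
    {"tx":0,"ty":0,"tz":-0.2,"wx":0,"wy":0,"wz":0,"claw":-1},
    {"tx":0,"ty":0,"tz":-0.15,"wx":0,"wy":0,"wz":0,"claw":-1},
    {"tx":0,"ty":0,"tz":0,"wx":0,"wy":0,"wz":0,"claw":-1},
    {"tx":0,"ty":0,"tz":0,"wx":0,"wy":0,"wz":0,"claw":-1},
    {"tx":0,"ty":0,"tz":0,"wx":0,"wy":0,"wz":0,"claw":-1},
    {"tx":0,"ty":0,"tz":0,"wx":0,"wy":0,"wz":0,"claw":-1},
    {"tx":0,"ty":0,"tz":0,"wx":0,"wy":0,"wz":0,"claw":-1},
  ],
)

```text
clock: 48.7
tool_pos: [0.5903, -0.0339, 0.0857]
eef_rot: [-0.074, 0.997, -0.002, -0.001]
contact_force: [0.7, -0.5, -1.5]
opening: 0.284
finger_force: 24.9
```

Call:
drive_tool(
  targets=[
    {"tx":0,"ty":0,"tz":0,"wx":0,"wy":0,"wz":0,"claw":-0.1},
    {"tx":0,"ty":0,"tz":0,"wx":0,"wy":0,"wz":0,"claw":-0.1},
    {"tx":0,"ty":0,"tz":0,"wx":0,"wy":0,"wz":0,"claw":-0.1},
    {"tx":0,"ty":0,"tz":0,"wx":0,"wy":0,"wz":0,"claw":-0.1},
    {"tx":0,"ty":0,"tz":0.3,"wx":0,"wy":0,"wz":0,"claw":-0.1},
    {"tx":0,"ty":0,"tz":1,"wx":0,"wy":0,"wz":0,"claw":-0.1},
    {"tx":0,"ty":0,"tz":1,"wx":0,"wy":0,"wz":0,"claw":-0.1},
    {"tx":0,"ty":0,"tz":1,"wx":0,"wy":0,"wz":0,"claw":-0.1},
  ],
)

```text
clock: 49.5
tool_pos: [0.59, -0.0338, 0.1862]
eef_rot: [-0.075, 0.997, -0.001, -0.001]
contact_force: [0.5, 0.3, -0.3]
opening: 0.45
finger_force: 0.0
```

Call:
drive_tool(
  targets=[
    {"tx":0,"ty":0,"tz":1,"wx":0,"wy":0,"wz":0,"claw":-0.1},
    {"tx":0,"ty":0,"tz":1,"wx":0,"wy":0,"wz":0,"claw":-0.1},
    {"tx":-0.7,"ty":0,"tz":0.5,"wx":0,"wy":0,"wz":0,"claw":-0.1},
    {"tx":0,"ty":0,"tz":0,"wx":0,"wy":0,"wz":0,"claw":-0.1},
    {"tx":0,"ty":0,"tz":0,"wx":0,"wy":0,"wz":0,"claw":-0.1},
    {"tx":0,"ty":0,"tz":0,"wx":0,"wy":0,"wz":0,"claw":-0.1},
    {"tx":0,"ty":0,"tz":0,"wx":0,"wy":0,"wz":0,"claw":-0.1},
    {"tx":0,"ty":0,"tz":0,"wx":0,"wy":0,"wz":0,"claw":-0.1},
  ],
)

```text
clock: 50.3
tool_pos: [0.5692, -0.0339, 0.2587]
eef_rot: [-0.074, 0.997, -0.001, -0.001]
contact_force: [-0.0, 0.2, 0.2]
opening: 0.45
finger_force: 0.0
```

```bash
cat > chk.py <<'E'
import sys
from look import *
st=r.get_state(); print(st["clock"],st["tool_pos"].round(4))
s,=look(sys.argv[1]); W=cloud(s)
m=((W[...,2]>.078)&(W[...,2]<.105)&(W[...,0]>.55)&(W[...,0]<.63)&(W[...,1]>-.12)&(W[...,1]<.12)).astype(np.uint8)
k,lab,t,_=cv2.connectedComponentsWithStats(m)
for i in range(1,k):
    if t[i,4]>60:
        P=W[lab==i]; z=np.percentile(P[:,2],80); Q=P[P[:,2]>z-.003]
        c,rad=cv2.minEnclosingCircle((Q[:,:2]*1000).astype(np.float32)); print(t[i,4],np.round(c,1),round(rad,1),"top",z.round(4))
E
python3 chk.py k1
```

```text
50.3 [ 0.5692 -0.0339  0.2587]
621 [590.8 -33.8] 12.9 top 0.0889
```

Call:
drive_tool(
  targets=[
    {"tx":-0.3,"ty":1,"tz":0,"wx":0,"wy":0,"wz":0,"claw":-0.1},
    {"tx":-0.3,"ty":1,"tz":0,"wx":0,"wy":0,"wz":0,"claw":-0.1},
    {"tx":-0.3,"ty":1,"tz":0,"wx":0,"wy":0,"wz":0,"claw":-0.1},
    {"tx":-0.3,"ty":1,"tz":0,"wx":0,"wy":0,"wz":0,"claw":-0.1},
    {"tx":-0.3,"ty":1,"tz":0,"wx":0,"wy":0,"wz":0,"claw":-0.1},
    {"tx":-0.3,"ty":1,"tz":0,"wx":0,"wy":0,"wz":0,"claw":-0.1},
    {"tx":-0.3,"ty":1,"tz":0,"wx":0,"wy":0,"wz":0,"claw":-0.1},
    {"tx":-0.3,"ty":1,"tz":0,"wx":0,"wy":0,"wz":0,"claw":-0.1},
  ],
)

```text
clock: 51.15
tool_pos: [0.4968, 0.2073, 0.2592]
eef_rot: [-0.074, 0.997, -0.002, -0.001]
contact_force: [0.4, -0.6, -0.1]
opening: 0.455
finger_force: 0.0
```

Call:
drive_tool(
  targets=[
    {"tx":-0.2,"ty":1,"tz":0,"wx":0,"wy":0,"wz":0,"claw":-0.1},
    {"tx":0,"ty":1,"tz":0,"wx":0,"wy":0,"wz":0,"claw":-0.1},
    {"tx":0,"ty":1,"tz":0,"wx":0,"wy":0,"wz":0,"claw":-0.1},
    {"tx":0,"ty":1,"tz":0,"wx":0,"wy":0,"wz":0,"claw":-0.1},
    {"tx":0,"ty":0,"tz":-1,"wx":0,"wy":0,"wz":0,"claw":-0.1},
    {"tx":0,"ty":0,"tz":-1,"wx":0,"wy":0,"wz":0,"claw":-0.1},
    {"tx":0,"ty":0,"tz":-1,"wx":0,"wy":0,"wz":0,"claw":-0.1},
    {"tx":0,"ty":0,"tz":0,"wx":0,"wy":0,"wz":0,"claw":-0.1},
  ],
)

```text
clock: 51.95
tool_pos: [0.4893, 0.3241, 0.1657]
eef_rot: [-0.075, 0.997, -0.004, -0.004]
contact_force: [-0.3, -0.2, -0.4]
opening: 0.449
finger_force: 0.0
```

Call:
drive_tool(
  targets=[
    {"tx":0,"ty":0,"tz":0,"wx":0,"wy":0,"wz":0,"claw":-0.1},
    {"tx":0,"ty":0,"tz":0,"wx":0,"wy":0,"wz":0,"claw":-0.1},
    {"tx":0,"ty":0,"tz":0,"wx":0,"wy":0,"wz":0,"claw":-0.1},
    {"tx":0,"ty":0,"tz":0,"wx":0,"wy":0,"wz":0,"claw":-0.1},
    {"tx":0,"ty":0,"tz":0,"wx":0,"wy":0,"wz":0,"claw":-0.1},
    {"tx":0,"ty":0,"tz":0,"wx":0,"wy":0,"wz":0,"claw":-0.1},
    {"tx":0,"ty":0,"tz":0,"wx":0,"wy":0,"wz":0,"claw":-0.1},
    {"tx":0,"ty":0,"tz":0,"wx":0,"wy":0,"wz":0,"claw":-0.1},
  ],
)

```text
clock: 52.75
tool_pos: [0.4912, 0.326, 0.1695]
eef_rot: [-0.074, 0.997, -0.002, -0.001]
contact_force: [-0.1, -0.7, -0.1]
opening: 0.451
finger_force: 0.0
```

Well aligned. Descending 90 mm, then grasp and lift.

Call:
drive_tool(
  targets=[
    {"tx":0,"ty":0.03,"tz":-1,"wx":0,"wy":0,"wz":0,"claw":-0.1},
    {"tx":0,"ty":0,"tz":-1,"wx":0,"wy":0,"wz":0,"claw":-0.1},
    {"tx":0,"ty":0,"tz":-0.7,"wx":0,"wy":0,"wz":0,"claw":-0.1},
    {"tx":0,"ty":0,"tz":-0.3,"wx":0,"wy":0,"wz":0,"claw":-0.1},
    {"tx":0,"ty":0,"tz":0,"wx":0,"wy":0,"wz":0,"claw":-0.1},
    {"tx":0,"ty":0,"tz":0,"wx":0,"wy":0,"wz":0,"claw":-0.1},
    {"tx":0,"ty":0,"tz":0,"wx":0,"wy":0,"wz":0,"claw":-0.1},
    {"tx":0,"ty":0,"tz":0,"wx":0,"wy":0,"wz":0,"claw":-0.1},
  ],
)

```text
clock: 53.55
tool_pos: [0.4917, 0.3274, 0.0806]
eef_rot: [-0.074, 0.997, -0.001, -0.0]
contact_force: [-0.1, 0.3, -0.1]
opening: 0.449
finger_force: 0.0
```

Call:
drive_tool(
  force=25,
  targets=[
    {"tx":0,"ty":0,"tz":0,"wx":0,"wy":0,"wz":0,"claw":-1},
    {"tx":0,"ty":0,"tz":0,"wx":0,"wy":0,"wz":0,"claw":-1},
    {"tx":0,"ty":0,"tz":0,"wx":0,"wy":0,"wz":0,"claw":-1},
    {"tx":0,"ty":0,"tz":0,"wx":0,"wy":0,"wz":0,"claw":-1},
    {"tx":0,"ty":0,"tz":0,"wx":0,"wy":0,"wz":0,"claw":-1},
    {"tx":0,"ty":0,"tz":0,"wx":0,"wy":0,"wz":0,"claw":-1},
    {"tx":0,"ty":0,"tz":0,"wx":0,"wy":0,"wz":0,"claw":-1},
    {"tx":0,"ty":0,"tz":0,"wx":0,"wy":0,"wz":0,"claw":-1},
  ],
)

```text
clock: 54.35
tool_pos: [0.4914, 0.3274, 0.0798]
eef_rot: [-0.074, 0.997, -0.001, -0.001]
contact_force: [0.3, 0.3, 5.3]
opening: 0.285
finger_force: 25.0
```

Call:
drive_tool(
  targets=[
    {"tx":0,"ty":0,"tz":0.3,"wx":0,"wy":0,"wz":0,"claw":-1},
    {"tx":0,"ty":0,"tz":1,"wx":0,"wy":0,"wz":0,"claw":-1},
    {"tx":0,"ty":0,"tz":1,"wx":0,"wy":0,"wz":0,"claw":-1},
    {"tx":0,"ty":0,"tz":1,"wx":0,"wy":0,"wz":0,"claw":-1},
    {"tx":0,"ty":0,"tz":1,"wx":0,"wy":0,"wz":0,"claw":-1},
    {"tx":0,"ty":0,"tz":1,"wx":0,"wy":0,"wz":0,"claw":-1},
    {"tx":0,"ty":-1,"tz":0.5,"wx":0,"wy":0,"wz":0,"claw":-1},
    {"tx":0,"ty":-1,"tz":0,"wx":0,"wy":0,"wz":0,"claw":-1},
  ],
)

```text
clock: 55.15
tool_pos: [0.4914, 0.2676, 0.2558]
eef_rot: [-0.075, 0.997, -0.001, 0.001]
contact_force: [1.3, -0.1, -2.1]
opening: 0.287
finger_force: 25.0
```

Call:
drive_tool(
  targets=[
    {"tx":0.4,"ty":-1,"tz":0,"wx":0,"wy":0,"wz":0,"claw":-1},
    {"tx":0.4,"ty":-1,"tz":0,"wx":0,"wy":0,"wz":0,"claw":-1},
    {"tx":0.4,"ty":-1,"tz":0,"wx":0,"wy":0,"wz":0,"claw":-1},
    {"tx":0.4,"ty":-1,"tz":0,"wx":0,"wy":0,"wz":0,"claw":-1},
    {"tx":0.4,"ty":-1,"tz":0,"wx":0,"wy":0,"wz":0,"claw":-1},
    {"tx":0.4,"ty":-1,"tz":0,"wx":0,"wy":0,"wz":0,"claw":-1},
    {"tx":0.4,"ty":-1,"tz":0,"wx":0,"wy":0,"wz":0,"claw":-1},
    {"tx":0.4,"ty":-1,"tz":0,"wx":0,"wy":0,"wz":0,"claw":-1},
  ],
)

```text
clock: 55.95
tool_pos: [0.5867, 0.0251, 0.2532]
eef_rot: [-0.074, 0.997, -0.002, -0.002]
contact_force: [0.7, -0.2, -0.7]
opening: 0.287
finger_force: 25.0
```

Call:
drive_tool(
  targets=[
    {"tx":0.38,"ty":-1,"tz":0,"wx":0,"wy":0,"wz":0,"claw":-1},
    {"tx":0,"ty":-1,"tz":0,"wx":0,"wy":0,"wz":0,"claw":-1},
    {"tx":0,"ty":-1,"tz":0,"wx":0,"wy":0,"wz":0,"claw":-1},
    {"tx":0,"ty":-0.91,"tz":0,"wx":0,"wy":0,"wz":0,"claw":-1},
    {"tx":0,"ty":0,"tz":-0.6,"wx":0,"wy":0,"wz":0,"claw":-1},
    {"tx":0,"ty":0,"tz":-1,"wx":0,"wy":0,"wz":0,"claw":-1},
    {"tx":0,"ty":0,"tz":-1,"wx":0,"wy":0,"wz":0,"claw":-1},
    {"tx":0,"ty":0,"tz":-0.6,"wx":0,"wy":0,"wz":0,"claw":-1},
  ],
)

```text
clock: 56.75
tool_pos: [0.5964, -0.0911, 0.1551]
eef_rot: [-0.074, 0.997, -0.002, -0.003]
contact_force: [-0.1, 0.2, -1.5]
opening: 0.28
finger_force: 25.0
```

Call:
drive_tool(
  targets=[
    {"tx":0,"ty":0,"tz":0,"wx":0,"wy":0,"wz":0,"claw":-1},
    {"tx":0,"ty":0,"tz":0,"wx":0,"wy":0,"wz":0,"claw":-1},
    {"tx":0,"ty":0,"tz":0,"wx":0,"wy":0,"wz":0,"claw":-1},
    {"tx":0,"ty":0,"tz":0,"wx":0,"wy":0,"wz":0,"claw":-1},
    {"tx":0,"ty":0,"tz":0,"wx":0,"wy":0,"wz":0,"claw":-1},
    {"tx":0,"ty":0,"tz":0,"wx":0,"wy":0,"wz":0,"claw":-1},
    {"tx":0,"ty":0,"tz":0,"wx":0,"wy":0,"wz":0,"claw":-1},
    {"tx":0,"ty":0,"tz":0,"wx":0,"wy":0,"wz":0,"claw":-1},
  ],
)

```text
clock: 57.55
tool_pos: [0.5986, -0.0903, 0.1576]
eef_rot: [-0.074, 0.997, -0.002, -0.001]
contact_force: [-0.8, 0.1, -1.1]
opening: 0.288
finger_force: 25.0
```

```bash
python3 ins.py i2 -.0897 .08
```

```text
57.55 [ 0.5986 -0.0903  0.1576] [-0.8  0.1 -1.1]
wrist 0.08 150 [ 0.588  -0.0918  0.088 ] [ 0.5859 -0.1034  0.0849] [ 0.5983 -0.0776  0.092 ]
wrist 0.092 240 [ 0.588  -0.0921  0.0984] [ 0.5859 -0.1031  0.0921] [ 0.5951 -0.0787  0.104 ]
wrist 0.104 280 [ 0.5878 -0.0922  0.1103] [ 0.586  -0.1033  0.1041] [ 0.5955 -0.0789  0.1159]
wrist 0.116 333 [ 0.588  -0.0922  0.1223] [ 0.5859 -0.1036  0.116 ] [ 0.5959 -0.0791  0.128 ]
wrist 0.128 408 [ 0.5879 -0.0923  0.1341] [ 0.586  -0.1038  0.128 ] [ 0.5962 -0.0794  0.14  ]
side 0.08 33 [ 0.5956 -0.0775  0.0874] [ 0.5858 -0.0875  0.0807] [ 0.6083 -0.0705  0.0919]
side 0.092 36 [ 0.5952 -0.0785  0.0982] [ 0.5855 -0.0871  0.0923] [ 0.61   -0.071   0.1034]
side 0.104 41 [ 0.5954 -0.0788  0.1109] [ 0.5852 -0.0948  0.1042] [ 0.6104 -0.069   0.1155]
side 0.116 38 [ 0.5946 -0.0784  0.1226] [ 0.5847 -0.0931  0.1161] [ 0.6109 -0.0711  0.1278]
side 0.128 38 [ 0.5948 -0.0779  0.1323] [ 0.5846 -0.0902  0.1281] [ 0.6075 -0.0686  0.1398]
gasket [ 294  225   62   58 1074] ((598.8187866210938, -89.23139190673828), (41.44375991821289, 41.24094009399414), 8.625189781188965)
gasket [ 375  225   66   59 1315] ((590.509033203125, -33.58695983886719), (41.11763000488281, 42.561439514160156), 8.452735900878906)
```

Call:
drive_tool(
  targets=[
    {"tx":0,"ty":0.05,"tz":-0.2,"wx":0,"wy":0,"wz":0,"claw":-1},
    {"tx":0,"ty":0,"tz":-0.2,"wx":0,"wy":0,"wz":0,"claw":-1},
    {"tx":0,"ty":0,"tz":-0.2,"wx":0,"wy":0,"wz":0,"claw":-1},
    {"tx":0,"ty":0,"tz":-0.2,"wx":0,"wy":0,"wz":0,"claw":-1},
    {"tx":0,"ty":0,"tz":-0.2,"wx":0,"wy":0,"wz":0,"claw":-1},
    {"tx":0,"ty":0,"tz":0,"wx":0,"wy":0,"wz":0,"claw":-1},
    {"tx":0,"ty":0,"tz":0,"wx":0,"wy":0,"wz":0,"claw":-1},
    {"tx":0,"ty":0,"tz":0,"wx":0,"wy":0,"wz":0,"claw":-1},
  ],
)

```text
clock: 58.45
tool_pos: [0.5988, -0.0888, 0.1277]
eef_rot: [-0.074, 0.997, -0.002, -0.001]
contact_force: [-0.9, 1.1, -1.2]
opening: 0.287
finger_force: 25.0
```

Call:
drive_tool(
  targets=[
    {"tx":0,"ty":0,"tz":-0.25,"wx":0,"wy":0,"wz":0,"claw":-1},
    {"tx":0,"ty":0,"tz":-0.25,"wx":0,"wy":0,"wz":0,"claw":-1},
    {"tx":0,"ty":0,"tz":-0.25,"wx":0,"wy":0,"wz":0,"claw":-1},
    {"tx":0,"ty":0,"tz":-0.25,"wx":0,"wy":0,"wz":0,"claw":-1},
    {"tx":0,"ty":0,"tz":-0.25,"wx":0,"wy":0,"wz":0,"claw":-1},
    {"tx":0,"ty":0,"tz":0,"wx":0,"wy":0,"wz":0,"claw":-1},
    {"tx":0,"ty":0,"tz":0,"wx":0,"wy":0,"wz":0,"claw":-1},
    {"tx":0,"ty":0,"tz":0,"wx":0,"wy":0,"wz":0,"claw":-1},
  ],
)

```text
clock: 59.25
tool_pos: [0.5988, -0.0888, 0.0903]
eef_rot: [-0.074, 0.997, -0.002, -0.0]
contact_force: [0.3, -0.2, -0.9]
opening: 0.283
finger_force: 25.0
```

Cell in the well. Lowering 5 mm more, then release, raise and check.

Call:
drive_tool(
  targets=[
    {"tx":0,"ty":0,"tz":-0.15,"wx":0,"wy":0,"wz":0,"claw":-1},
    {"tx":0,"ty":0,"tz":0,"wx":0,"wy":0,"wz":0,"claw":-1},
    {"tx":0,"ty":0,"tz":0,"wx":0,"wy":0,"wz":0,"claw":-0.1},
    {"tx":0,"ty":0,"tz":0,"wx":0,"wy":0,"wz":0,"claw":-0.1},
    {"tx":0,"ty":0,"tz":0,"wx":0,"wy":0,"wz":0,"claw":-0.1},
    {"tx":0,"ty":0,"tz":0,"wx":0,"wy":0,"wz":0,"claw":-0.1},
    {"tx":0,"ty":0,"tz":0.3,"wx":0,"wy":0,"wz":0,"claw":-0.1},
    {"tx":0,"ty":0,"tz":1,"wx":0,"wy":0,"wz":0,"claw":-0.1},
  ],
)

```text
clock: 60.05
tool_pos: [0.5967, -0.089, 0.1231]
eef_rot: [-0.075, 0.997, -0.001, -0.003]
contact_force: [-0.6, 0.4, 0.4]
opening: 0.451
finger_force: 0.0
```

Call:
drive_tool(
  targets=[
    {"tx":0,"ty":0,"tz":1,"wx":0,"wy":0,"wz":0,"claw":-0.1},
    {"tx":0,"ty":0,"tz":1,"wx":0,"wy":0,"wz":0,"claw":-0.1},
    {"tx":0,"ty":0,"tz":1,"wx":0,"wy":0,"wz":0,"claw":-0.1},
    {"tx":0,"ty":0,"tz":1,"wx":0,"wy":0,"wz":0,"claw":-0.1},
    {"tx":-1,"ty":1,"tz":0.5,"wx":0,"wy":0,"wz":0,"claw":-0.1},
    {"tx":0,"ty":0,"tz":0,"wx":0,"wy":0,"wz":0,"claw":-0.1},
    {"tx":0,"ty":0,"tz":0,"wx":0,"wy":0,"wz":0,"claw":-0.1},
    {"tx":0,"ty":0,"tz":0,"wx":0,"wy":0,"wz":0,"claw":-0.1},
  ],
)

```text
clock: 60.85
tool_pos: [0.5687, -0.0598, 0.2594]
eef_rot: [-0.074, 0.997, -0.002, -0.001]
contact_force: [0.4, -0.7, -0.9]
opening: 0.453
finger_force: 0.0
```

```bash
python3 chk.py k2; python3 - <<'E'
from look import *
for n,s in zip(("scene","side"),look("k2",("scene","side"))):
    P=cloud(s).reshape(-1,3)
    m=(P[:,2]>.11)&(P[:,2]<.2)&(P[:,0]>.63)&(P[:,0]<.76)&(abs(P[:,1])<.14)
    for lo in(.11,.13,.15,.16,.17):
        q=P[m&(P[:,2]>lo)&(P[:,2]<lo+.01)]
        if len(q)>5: print(n,lo,len(q),q.min(0).round(4),np.median(q,0).round(4),q.max(0).round(4))
E
```

```text
60.85 [ 0.5687 -0.0598  0.2594]
621 [598.6 -88.7] 13.0 top 0.0888
610 [590.7 -33.8] 13.1 top 0.0889
scene 0.11 307 [ 0.6688 -0.1102  0.11  ] [ 6.876e-01 -6.000e-04  1.149e-01] [0.7044 0.1259 0.12  ]
scene 0.13 313 [ 0.6715 -0.1098  0.13  ] [ 0.692  -0.006   0.1353] [0.7105 0.1274 0.14  ]
scene 0.15 333 [ 0.6752 -0.1094  0.15  ] [ 0.6948 -0.0035  0.155 ] [0.7121 0.1273 0.16  ]
scene 0.16 1033 [ 0.6514 -0.1087  0.16  ] [ 0.6859 -0.0022  0.1652] [0.713  0.1269 0.1699]
side 0.11 72 [ 0.6397 -0.1112  0.11  ] [0.6641 0.1206 0.114 ] [0.6947 0.1285 0.1198]
side 0.13 49 [ 0.6422 -0.1097  0.1304] [0.6593 0.1257 0.1351] [0.6858 0.1311 0.1398]
side 0.15 91 [ 0.6467 -0.1093  0.1501] [0.6737 0.1002 0.1583] [0.709  0.1326 0.16  ]
side 0.16 603 [ 0.6495 -0.1072  0.1601] [0.678  0.0311 0.1635] [0.7068 0.1298 0.1698]
```

Both cells are seated, with tops 15-16 mm above the deck. Now I close the fingers and go behind the lid.

Call:
drive_tool(
  targets=[
    {"tx":0.7,"ty":0.35,"tz":0,"wx":0,"wy":0,"wz":0,"claw":-1},
    {"tx":0.7,"ty":0.35,"tz":0,"wx":0,"wy":0,"wz":0,"claw":-1},
    {"tx":0.7,"ty":0.35,"tz":0,"wx":0,"wy":0,"wz":0,"claw":-1},
    {"tx":0.7,"ty":0.35,"tz":0,"wx":0,"wy":0,"wz":0,"claw":-1},
    {"tx":0.7,"ty":0.35,"tz":0,"wx":0,"wy":0,"wz":0,"claw":-1},
    {"tx":0.7,"ty":0.35,"tz":0,"wx":0,"wy":0,"wz":0,"claw":-1},
    {"tx":0.7,"ty":0.35,"tz":0,"wx":0,"wy":0,"wz":0,"claw":-1},
    {"tx":0.2,"ty":0,"tz":0,"wx":0,"wy":0,"wz":0,"claw":-1},
  ],
)

```text
clock: 61.8
tool_pos: [0.7228, 0.0167, 0.2583]
eef_rot: [-0.075, 0.997, -0.001, -0.001]
contact_force: [-0.6, 0.2, -0.0]
opening: 0.01
finger_force: 0.0
```

Call:
drive_tool(
  targets=[
    {"tx":0,"ty":0,"tz":0,"wx":0,"wy":0,"wz":0,"claw":-1},
    {"tx":0,"ty":0,"tz":0,"wx":0,"wy":0,"wz":0,"claw":-1},
    {"tx":0,"ty":0,"tz":-0.5,"wx":0,"wy":0,"wz":0,"claw":-1},
    {"tx":0,"ty":0,"tz":-0.5,"wx":0,"wy":0,"wz":0,"claw":-1},
    {"tx":0,"ty":0,"tz":-0.5,"wx":0,"wy":0,"wz":0,"claw":-1},
    {"tx":0,"ty":0,"tz":0,"wx":0,"wy":0,"wz":0,"claw":-1},
    {"tx":0,"ty":0,"tz":0,"wx":0,"wy":0,"wz":0,"claw":-1},
    {"tx":0,"ty":0,"tz":0,"wx":0,"wy":0,"wz":0,"claw":-1},
  ],
)

```text
clock: 62.6
tool_pos: [0.7219, 0.0149, 0.215]
eef_rot: [-0.074, 0.997, -0.001, -0.0]
contact_force: [-0.6, 0.7, 0.3]
opening: 0.002
finger_force: 0.0
```

Call:
drive_tool(
  targets=[
    {"tx":0,"ty":0,"tz":-0.5,"wx":0,"wy":0,"wz":0,"claw":-1},
    {"tx":0,"ty":0,"tz":-0.5,"wx":0,"wy":0,"wz":0,"claw":-1},
    {"tx":0,"ty":0,"tz":-0.5,"wx":0,"wy":0,"wz":0,"claw":-1},
    {"tx":0,"ty":0,"tz":-0.5,"wx":0,"wy":0,"wz":0,"claw":-1},
    {"tx":0,"ty":0,"tz":-0.17,"wx":0,"wy":0,"wz":0,"claw":-1},
    {"tx":0,"ty":0,"tz":0,"wx":0,"wy":0,"wz":0,"claw":-1},
    {"tx":0,"ty":0,"tz":0,"wx":0,"wy":0,"wz":0,"claw":-1},
    {"tx":0,"ty":0,"tz":0,"wx":0,"wy":0,"wz":0,"claw":-1},
  ],
)

```text
clock: 63.4
tool_pos: [0.7222, 0.0149, 0.1503]
eef_rot: [-0.074, 0.997, -0.001, 0.0]
contact_force: [-0.5, 1.6, 0.1]
opening: 0.006
finger_force: 0.0
```

Call:
drive_tool(
  targets=[
    {"tx":-0.3,"ty":-0.045,"tz":0,"wx":0,"wy":0,"wz":0,"claw":-1},
    {"tx":-0.3,"ty":-0.045,"tz":0,"wx":0,"wy":0,"wz":0,"claw":-1},
    {"tx":-0.25,"ty":-0.038,"tz":0.07,"wx":0,"wy":0,"wz":0,"claw":-1},
    {"tx":-0.25,"ty":-0.038,"tz":0.1,"wx":0,"wy":0,"wz":0,"claw":-1},
    {"tx":-0.25,"ty":-0.038,"tz":0.1,"wx":0,"wy":0,"wz":0,"claw":-1},
    {"tx":0,"ty":0,"tz":0,"wx":0,"wy":0,"wz":0,"claw":-1},
    {"tx":0,"ty":0,"tz":0,"wx":0,"wy":0,"wz":0,"claw":-1},
    {"tx":0,"ty":0,"tz":0,"wx":0,"wy":0,"wz":0,"claw":-1},
  ],
)

```text
clock: 64.2
tool_pos: [0.6805, 0.0082, 0.1571]
eef_rot: [-0.074, 0.997, -0.002, -0.002]
contact_force: [-0.1, -0.6, 0.0]
opening: 0.006
finger_force: 0.1
```

Call:
drive_tool(
  targets=[
    {"tx":-0.26,"ty":-0.04,"tz":0.03,"wx":0,"wy":0,"wz":0,"claw":-1},
    {"tx":-0.26,"ty":-0.04,"tz":0.03,"wx":0,"wy":0,"wz":0,"claw":-1},
    {"tx":-0.26,"ty":-0.04,"tz":0.03,"wx":0,"wy":0,"wz":0,"claw":-1},
    {"tx":-0.26,"ty":-0.04,"tz":-0.03,"wx":0,"wy":0,"wz":0,"claw":-1},
    {"tx":-0.26,"ty":-0.04,"tz":-0.05,"wx":0,"wy":0,"wz":0,"claw":-1},
    {"tx":-0.26,"ty":-0.04,"tz":-0.05,"wx":0,"wy":0,"wz":0,"claw":-1},
    {"tx":0,"ty":0,"tz":0,"wx":0,"wy":0,"wz":0,"claw":-1},
    {"tx":0,"ty":0,"tz":0,"wx":0,"wy":0,"wz":0,"claw":-1},
  ],
)

```text
clock: 65.0
tool_pos: [0.6332, 0.0011, 0.156]
eef_rot: [-0.074, 0.997, -0.002, -0.002]
contact_force: [-0.6, 0.6, 0.3]
opening: 0.008
finger_force: 0.0
```

```bash
cat > lid.py <<'E'
import sys
from look import *
st=r.get_state(); print(st["clock"],st["tool_pos"].round(4),st["contact_force"].round(1))
for n,s in zip(("scene","side"),look(sys.argv[1],("scene","side"))):
    P=cloud(s).reshape(-1,3); h=np.array([.6502,.0033]); e=np.array([.9888,.1492]); f=np.array([-.1492,.9888])
    d=P[:,:2]-h; S=d@e; Y=d@f
    m=(abs(Y-.085)<.025)&(S>-.12)&(S<.06)&(P[:,2]>.09)&(P[:,2]<.21)
    p=np.polyfit(S[m],P[m,2]-.073,1) if m.sum()>20 else None
    print(n,m.sum(),"theta",None if p is None else -np.arctan(p[0]),p, np.median(P[m,2]))
E
python3 lid.py l1
```

```text
65.0 [0.6332 0.0011 0.156 ] [-0.6  0.6  0.3]
scene 814 theta 0.839860731064134 [-1.11531979  0.0435814 ] 0.1273599086675209
side 474 theta 0.6749674047494323 [-0.80037147  0.04266644] 0.14236224946518644
```

Call:
drive_tool(
  targets=[
    {"tx":-0.24,"ty":-0.035,"tz":-0.1,"wx":0,"wy":0,"wz":0,"claw":-1},
    {"tx":-0.23,"ty":-0.035,"tz":-0.12,"wx":0,"wy":0,"wz":0,"claw":-1},
    {"tx":-0.23,"ty":-0.035,"tz":-0.14,"wx":0,"wy":0,"wz":0,"claw":-1},
    {"tx":-0.2,"ty":-0.03,"tz":-0.18,"wx":0,"wy":0,"wz":0,"claw":-1},
    {"tx":-0.18,"ty":-0.028,"tz":-0.18,"wx":0,"wy":0,"wz":0,"claw":-1},
    {"tx":-0.18,"ty":-0.028,"tz":-0.18,"wx":0,"wy":0,"wz":0,"claw":-1},
    {"tx":-0.13,"ty":-0.02,"tz":-0.22,"wx":0,"wy":0,"wz":0,"claw":-1},
    {"tx":-0.13,"ty":-0.02,"tz":-0.22,"wx":0,"wy":0,"wz":0,"claw":-1},
  ],
)

```text
clock: 65.9
tool_pos: [0.5879, -0.0056, 0.1154]
eef_rot: [-0.074, 0.997, -0.002, -0.001]
contact_force: [0.9, -0.1, 0.7]
opening: 0.005
finger_force: 0.4
```

Call:
drive_tool(
  targets=[
    {"tx":-0.13,"ty":-0.02,"tz":-0.22,"wx":0,"wy":0,"wz":0,"claw":-1},
    {"tx":0,"ty":0,"tz":-0.05,"wx":0,"wy":0,"wz":0,"claw":-1},
    {"tx":0,"ty":0,"tz":-0.05,"wx":0,"wy":0,"wz":0,"claw":-1},
    {"tx":0,"ty":0,"tz":0,"wx":0,"wy":0,"wz":0,"claw":-1},
    {"tx":0,"ty":0,"tz":0,"wx":0,"wy":0,"wz":0,"claw":-1},
    {"tx":0,"ty":0,"tz":0,"wx":0,"wy":0,"wz":0,"claw":-1},
    {"tx":0,"ty":0,"tz":0,"wx":0,"wy":0,"wz":0,"claw":-1},
    {"tx":0,"ty":0,"tz":0,"wx":0,"wy":0,"wz":0,"claw":-1},
  ],
)

```text
clock: 66.7
tool_pos: [0.5849, -0.0062, 0.1093]
eef_rot: [-0.074, 0.997, -0.002, 0.0]
contact_force: [-6.0, -1.2, 26.3]
opening: 0.004
finger_force: 12.8
```

```bash
python3 lid.py l2
```

```text
66.7 [ 0.5849 -0.0062  0.1093] [-6.  -1.2 26.3]
scene 963 theta 0.46237123526373614 [-0.49840555  0.04585714] 0.10186202100035557
side 1217 theta 0.5666221218206184 [-0.63621318  0.03666216] 0.16382030707641582
```

Call:
drive_tool(
  targets=[
    {"tx":0,"ty":0,"tz":0.3,"wx":0,"wy":0,"wz":0,"claw":-1},
    {"tx":0,"ty":0,"tz":1,"wx":0,"wy":0,"wz":0,"claw":-1},
    {"tx":0,"ty":0,"tz":1,"wx":0,"wy":0,"wz":0,"claw":-1},
    {"tx":0,"ty":0,"tz":1,"wx":0,"wy":0,"wz":0,"claw":-1},
    {"tx":0,"ty":0,"tz":1,"wx":0,"wy":0,"wz":0,"claw":-1},
    {"tx":-1,"ty":0,"tz":1,"wx":0,"wy":0,"wz":0,"claw":-1},
    {"tx":-1,"ty":0,"tz":0,"wx":0,"wy":0,"wz":0,"claw":-1},
    {"tx":-1,"ty":0,"tz":0,"wx":0,"wy":0,"wz":0,"claw":-1},
  ],
)

```text
clock: 67.6
tool_pos: [0.4939, -0.0063, 0.2659]
eef_rot: [-0.074, 0.997, -0.002, -0.0]
contact_force: [0.9, 0.2, 0.5]
opening: 0.003
finger_force: 0.0
```

Call:
drive_tool(
  targets=[
    {"tx":-1,"ty":0,"tz":0,"wx":0,"wy":0,"wz":0,"claw":-1},
    {"tx":-1,"ty":0,"tz":0,"wx":0,"wy":0,"wz":0,"claw":-1},
    {"tx":0,"ty":0,"tz":0,"wx":0,"wy":0,"wz":0,"claw":-1},
    {"tx":0,"ty":0,"tz":0,"wx":0,"wy":0,"wz":0,"claw":-1},
    {"tx":0,"ty":0,"tz":0,"wx":0,"wy":0,"wz":0,"claw":-1},
    {"tx":0,"ty":0,"tz":0,"wx":0,"wy":0,"wz":0,"claw":-1},
    {"tx":0,"ty":0,"tz":0,"wx":0,"wy":0,"wz":0,"claw":-1},
    {"tx":0,"ty":0,"tz":0,"wx":0,"wy":0,"wz":0,"claw":-1},
  ],
)

```text
clock: 68.4
tool_pos: [0.4352, -0.0061, 0.2654]
eef_rot: [-0.074, 0.997, -0.001, -0.001]
contact_force: [-0.1, -0.0, 0.8]
opening: 0.003
finger_force: 0.0
```

```bash
python3 lid.py l3; python3 rod.py l3; python3 - <<'E'
from h import *
for n in("scene","side"):
    s=dict(np.load(f"{n}_l3.npz")); 
    P=cloud(s).reshape(-1,3)
    d=P[:,:2]-[.6502,.0033]; S=d@[.9888,.1492]; Y=d@[-.1492,.9888]
    for a in(-.085,-.065,-.045,-.025):
        m=(abs(S-a)<.006)&(abs(Y)<.1)&(P[:,2]>.085)&(P[:,2]<.13); print(n,a,m.sum(),np.median(P[m,2]).round(4))
    im,hm=ortho([(P,s["image"])],.25,.95,-.55,.65,.002,-.02,.2)
    b=(hm>.013).astype(np.uint8); b=cv2.morphologyEx(b,cv2.MORPH_CLOSE,np.ones((3,3)))
    k,lab,st,c=cv2.connectedComponentsWithStats(b)
    for i in range(1,k):
        if st[i,4]<60: continue
        ys,xs=np.where(lab==i); z=hm[ys,xs]
        rr=cv2.minAreaRect(np.stack([.65-xs*.002,.95-ys*.002],1).astype(np.float32)*1000)
        print(i,st[i,4],"yx",np.round(rr[0]),np.round(rr[1]),round(rr[2]),"z",np.nanpercentile(z,97).round(4))
E
```

```text
68.4 [ 0.4352 -0.0061  0.2654] [-0.1 -0.   0.8]
scene 549 theta 0.023212251392007624 [-0.02321642  0.02616443] 0.10044299946428059
side 591 theta -0.005984620517048768 [0.00598469 0.02598973] 0.098707790927828
scene 0.04 725 [ 0.4684 -0.4202  0.0478] [ 0.4758 -0.4184  0.0519]
scene 0.12 102 [ 0.4705 -0.4197  0.1324] [ 0.4727 -0.4185  0.1324]
scene 0.145 107 [ 0.4708 -0.4197  0.1577] [ 0.4729 -0.4182  0.1575]
scene 0.17 52 [ 0.4672 -0.4196  0.1725] [ 0.467  -0.4197  0.1732]
side 0.04 5 [ 0.5079 -0.4053  0.046 ] [ 0.5083 -0.4047  0.0468]
scene -0.085 243 0.1006
scene -0.065 269 0.1006
scene -0.045 268 0.101
scene -0.025 277 0.1007
1 2108 yx [-48. 773.] [121.  75.] 8 z 0.0339
2 3662 yx [-323.  704.] [ 86. 181.] 7 z 0.0506
3 786 yx [274. 694.] [62. 64.] 45 z 0.055
4 6072 yx [ -2. 605.] [116. 246.] 82 z 0.1028
6 831 yx [-270.  500.] [187.  24.] 84 z 0.0227
9 1244 yx [-419.  469.] [75. 78.] 26 z 0.1734
10 140 yx [255. 497.] [26. 28.] 27 z 0.073
11 128 yx [324. 421.] [24. 28.] 81 z 0.0727
12 137 yx [252. 418.] [26. 27.] 63 z 0.0876
13 135 yx [395. 412.] [25. 29.] 60 z 0.0574
19 106 yx [518. 380.] [25. 21.] 31 z 0.0544
side -0.085 251 0.0985
side -0.065 250 0.0984
side -0.045 257 0.0991
side -0.025 254 0.0989
1 2009 yx [-44. 769.] [126.  75.] 8 z 0.0338
3 2922 yx [-316.  698.] [ 90. 183.] 6 z 0.0492
8 804 yx [277. 690.] [62. 65.] 72 z 0.0551
16 6226 yx [  2. 599.] [123. 252.] 83 z 0.1028
42 149 yx [260. 491.] [25. 27.] 45 z 0.0726
43 423 yx [-271.  454.] [99. 30.] 84 z 0.0232
50 157 yx [329. 413.] [28. 25.] 45 z 0.0723
51 161 yx [258. 413.] [29. 27.] 18 z 0.0881
53 149 yx [399. 405.] [26. 26.] 90 z 0.0581
56 155 yx [523. 373.] [26. 26.] 90 z 0.0551
```

Lid angle reads about 0, the blade lies flat, the rod stands in its stand, and the spare cells and other objects have not moved. Handing in.

```bash
python3 -c "
from plant import workorder
print(workorder.finish_job())"
```

```text
the job is handed in; nothing more can be done
None
```

The job is handed in, with no verdict returned: I pried the lid open, sounded the third well at 35 mm and the fourth at 65 mm, fitted a 50 mm and an 80 mm cell, and shut the lid; the last camera check showed the lid shut, blade flat on the mat, rod upright in its stand and the other things unmoved.

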